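# Wind open the roll-top spice bin

## Robot

A 6-joint arm with a two-finger parallel gripper is mounted at the origin on a cart in front of the work surface, level with it; the furniture and walls round the work are solid. World frame = base frame: x ahead of the robot, y to its left, z up, the work surface at z = 0. Lengths are in m, angles in rad, forces in N, time in s.
With the tool pointing down it reaches from about 0.35 to 0.975 m from the base axis. Payload 4.9 kg.
Tool frame: the origin (TCP) lies on the mounting face of the last link; the fingertips stand 173 mm ahead of it and the grasp point (between the pads) lies 155 mm ahead of it; z points along the fingers, x is the direction in which the jaws open and shut, and the axes are right-handed (so a half turn about z gives the same grasp; the last joint's range is limited). The gripper opens to 85 mm and grips with 20 to 120 N. Pads are 22 mm wide; open, the fingers measure 114 mm over their backs; the gripper's body (76 mm by 85 mm) begins 54 mm behind the grasp point. The pads swing forward as they close: fully open they stand 13 mm farther back than shut.
Start: joints at [-1.231, 0.053, 1.613, -0, 1.476, -0.119], TCP at [0.277, -0.56, 0.405] pointing down, gripper open.
Joint ranges: [-3.01, 3.01], [-1.01, 2.22], [0.06, 2.58], [-1.02, 4.17], [0.09, 2.62], [-3.14, 3.14]. Speed limits (rad/s): [2.57, 2.57, 3.14, 3.14, 3.14, 3.14].

## Interface

Orientations are given as a unit quaternion [x, y, z, w].
In Python, from station import robot gives the robot as it stands.
- The arm moves only by the tool send_rows, never from a script. Its argument "series" is a list of rows, each an object of numbers: "x", "y", "z": the shift along the tool's x, y, z in mm; "spin": the turn about the tool's z in degrees; "jaw": the opening in per cent of the stroke, from 0 (shut) to 100 (fully open). A call has exactly 10 rows; each row shifts and turns the commanded pose from where the row before left it, along the tool's axes as they then stand; what a row does not reach is not made up. A row lasts 1/8 s, in which the tool goes at most 62.5 mm and 10.7 degrees, less where a joint would pass 70% of its speed; a pose out of reach is approached as far as the arm can. A call is refused whole if a number of a shift passes 62.5 or a number of a turn 10.7, either way. A call with a gripper value outside its range is refused whole. The fingers move at their own pace and stop on an object; "grip_force" is the grip in N (left out, the last holds). Time passes only in rows, so rows that do not move let the fingers close, or fill a call up. It gives the time, the measured TCP pose, the force and the opening at its end, in the units of the state.
- robot.observe(): the state, without advancing time (a new reading comes with each control period).
- robot.grab_frame(name): name is "scene" or "top"; returns (picture, depth): 480x640x3 uint8, red, green, blue; 480x640 float32, m along the optical axis (not along the pixel's ray), 0 where there is no reading.
- robot.camera_params(name): a dict with "mtx" (3x3 intrinsics, pixels), "xyz" and "rotation" of the camera in the world. Camera axes: x right, y down, z forward; pixel columns grow to the right and rows downward; lengths in m; the calibration is good to about 2 mm. A picture is of the moment at which its call begins. camera_params takes no time and is no camera call.
- robot.close_job(): hands the job in, once; it reports no verdict.
The state is a dict: "t": time; "joint_pos": joint angles; "qvel": joint speeds; "effort": joint torques, N m; "position": TCP position; "orientation": TCP orientation; "force": force on the tool from outside, world axes, zero at the start; "torque": the same for the moment, N m; "opening": finger opening in m.
Only numpy, scipy, OpenCV 4.12 (cv2) and the standard library are available. Lean on these libraries where they do the work, as an engineer would, in place of code of your own. Each camera call takes 0.05 s, during which the arm holds its last target.

## Task

Pick up the loose crank, fit its square socket fully home onto the sloping square shaft of the spice bin, and wind it clockwise (seen looking down onto the shaft end), about two full turns, until the slatted shutter is fully open. Leave the crank seated on the shaft, and leave the other things on the counter where they stand.

Things in the scene. Friction and masses are not known exactly. Their poses are not given: they have to be found in the camera images.
- bin: Wooden spice bin, fixed to the counter, 172 x 286 mm, 133 mm high at the back; its top slopes down to its front at 25 degrees. Origin: centre of its underside; x to its back, y to its left, z up. Right half of the top: plain deck with the winder shaft. Left half: slatted shutter and, above it, the hood under which it slides.
- collar: Steel bearing collar, 40 mm across, fixed on the bin's right half. Origin: centre of its outer end face, on which the crank's hub rests when fully home. z points out along the shaft, 25 degrees from vertical, leaning to the bin's front; x points up the slope, y is the bin's y. The sloping deck lies 28 mm below the end face.
- shaft_tip (a point): Tip of the 16 mm square steel shaft, 24 mm out from the collar's end face; last 7 mm taper to 9 mm square. Axes as the collar: the angle of the square differs every time and is not given: see or feel it. The crank goes on in four positions a quarter turn apart, within some 10 degrees; else its mouth sticks on the taper, 15 mm or more above the end face. Turns stiffly (0.12 N m), stays put.
- crank: Loose steel crank, about 0.25 kg, lying on the counter knob up. Origin: centre of the socket mouth in the hub's underside; z up the hub, x along the arm to the knob. Socket: 19 mm square, parallel with the hub's flats, 27 mm deep. Arm: 18 mm wide, z = 0 to 10 mm, to x = 84 mm.
- hub_top (a point): Centre of the top of the crank's hub, at crank z = 51 mm. The hub is a 30 x 30 mm block, flats facing crank x and y: grip it here to carry and fit the crank. Between crank and bin a tall fixed shelf post rises from the counter: front face at world x = 0.565, y = -0.003 to 0.073; the shelf above has its front edge at x = 0.608, z = 0.32. Keep the arm clear of both.
- knob_mid (a point): Middle of the crank's black round knob, on its axis, at crank x = 75 mm, z = 38 mm. Knob: 26 mm across, crank z = 14 to 62 mm, axis parallel to crank z. It spins freely on its pin, so it can be held without turning the gripper while the crank goes round (some 2 N at the knob).
- shutter (a joint): Opening of the slatted shutter in m: starts shut or up to 8 mm open, 0.075 is the stop (fully open). It rises 5.4 mm per radian of clockwise shaft turn (34 mm a turn); it moves only with the shaft.
- tea_tin: Bystander: round green tin, 69 x 89 mm high; origin under its centre.
- teal_glass_0: Bystander: teal drinking glass, 68 x 84 mm high; origin under its centre.
- espresso_a: Bystander: small cup with a green band, 63 x 88 x 51 mm high; origin under its centre.
- pepper_mill: Bystander: dark wooden pepper mill, 58 x 170 mm high; origin under its centre.
- chased_pot: Bystander: small grey chased jug, 80 x 107 x 81 mm high; origin under its centre.

How it is judged:
By the outcome, as a careful person would: the job done as asked, in the order asked, and still so for the second after the job is handed in, with the robot touching nothing.
It also fails if it takes over 72 s, if anything falls off the work surface, if the arm or the gripper's body presses on something with over 40 N, if the wrist force passes 120 N, or if a joint passes its speed limit or range.

## Working session

There is one attempt and no reset: what is moved stays moved. The work goes in short steps, Python scripts to look and compute and a tool call to move; the robot and the scene stay as the last step left them, time stands still between calls to the robot, and variables do not carry over. Pictures are saved under pics/ and viewed, and the job is handed in when it is done.

Besides the shell and the picture viewer there is one more tool, called after "Call:" as name(argument=value, ...) on one line, values as JSON. send_rows: Moves the arm, as the interface text tells. Its arguments: {"type":"object","properties":{"series":{"type":"array","items":{"type":"object","properties":{"x":{"type":"number"},"y":{"type":"number"},"z":{"type":"number"},"spin":{"type":"number"},"jaw":{"type":"number"}}}},"grip_force":{"type":"number"}},"required":["series"]}

```bash
ls; mkdir -p pics
cat > h.py <<'E'
import numpy as np, cv2
from station import robot
def save(name,fn):
    im,d=robot.grab_frame(name); cv2.imwrite('pics/'+fn+'.png',cv2.cvtColor(im,cv2.COLOR_RGB2BGR)); np.save('pics/'+fn+'.npy',d); return im,d
def cam(name):
    p=robot.camera_params(name); return np.array(p['mtx']),np.array(p['xyz']),p['rotation']
E
python3 - <<'E'
from h import *
for n in('scene','top'):
    save(n,n+'0'); print(robot.camera_params(n))
print(robot.observe())
E
```

```text
pics
{'mtx': array([[532.54537618,   0.        , 314.04431754],
       [  0.        , 532.54537618, 232.06301319],
       [  0.        ,   0.        ,   1.        ]]), 'xyz': array([-0.10475281,  1.27177138,  1.00688317]), 'rotation': array([-0.18668767,  0.85909788, -0.46368648,  0.10997   ])}
{'mtx': array([[609.0629463 ,   0.        , 318.98200956],
       [  0.        , 609.0629463 , 240.68089205],
       [  0.        ,   0.        ,   1.        ]]), 'xyz': array([-0.2590592 ,  0.01001784,  2.24733324]), 'rotation': array([ 0.70130304, -0.69363949,  0.11305623, -0.11940098])}
{'t': 0.1, 'joint_pos': array([-1.23097814e+00,  5.33025558e-02,  1.61416338e+00,  1.73848719e-05,
        1.47605533e+00, -1.19010603e-01]), 'qvel': array([-2.28492507e-04, -1.49725816e-03, -4.04387122e-03,  5.82762518e-05,
       -1.99582086e-04, -3.97660608e-04]), 'effort': array([ 2.13978064e-04, -3.94903314e+01, -3.71364391e+01, -5.87067393e-05,
        3.89826688e-03, -8.21132687e-06]), 'position': array([ 0.27672381, -0.56012246,  0.40357441]), 'orientation': array([ 8.49380804e-01, -5.27779612e-01, -7.47434619e-04, -6.09341468e-04]), 'force': array([0.30082919, 0.00480212, 0.01145282]), 'torque': array([0.03781788, 0.01057492, 0.026538  ]), 'opening': 0.08554984827867512}
```

View pics/scene0.png

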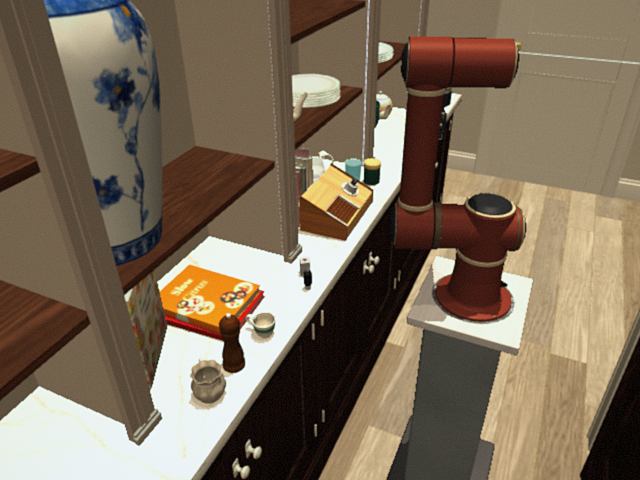

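View pics/top0.png

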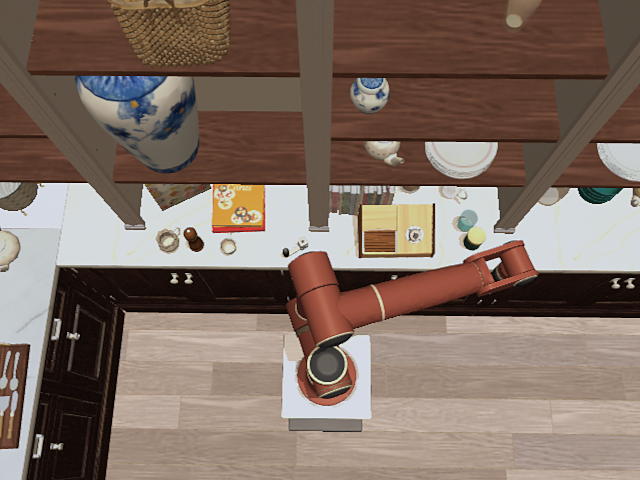

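The scene view shows the crank near (306,272) and the bin near (337,203). In the top view the crank is near (297,246), with the bin at (397,230) and the shaft at (416,234). I'll zoom in.

Run:
```python
import cv2,numpy as np
s=cv2.imread('pics/scene0.png');t=cv2.imread('pics/top0.png')
def c(i,u,v,w,h,k): return cv2.resize(i[v:v+h,u:u+w],None,fx=k,fy=k,interpolation=cv2.INTER_CUBIC)
a=c(s,285,240,50,60,6); b=c(s,295,160,85,60,6); 
d=c(t,275,230,50,40,8); e=c(t,350,195,95,75,6)
cv2.imwrite('pics/z1.png',np.hstack([a[:360],b[:360]])[:, :800]);
H=450; d=cv2.copyMakeBorder(d,0,H-d.shape[0],0,0,cv2.BORDER_CONSTANT)
cv2.imwrite('pics/z2.png',np.hstack([d[:, :230+0] if 0 else cv2.resize(d,(230*1,259)) if 0 else d,e])[:, :]) 
cv2.imwrite('pics/z2a.png',c(t,275,230,50,40,12));cv2.imwrite('pics/z2b.png',c(t,395,215,45,40,14))
```

```text
(no output)
```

View pics/z1.png

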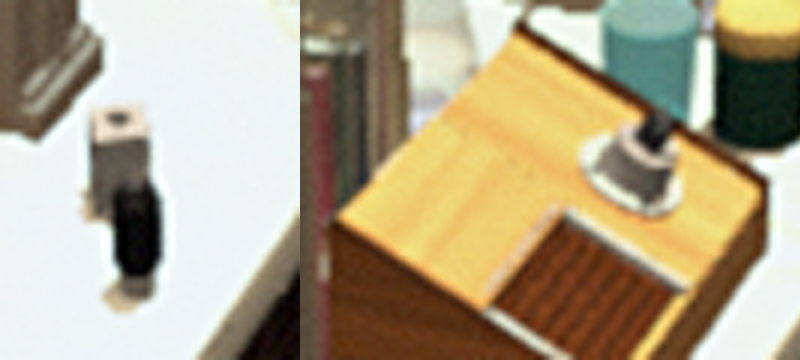

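View pics/z2a.png

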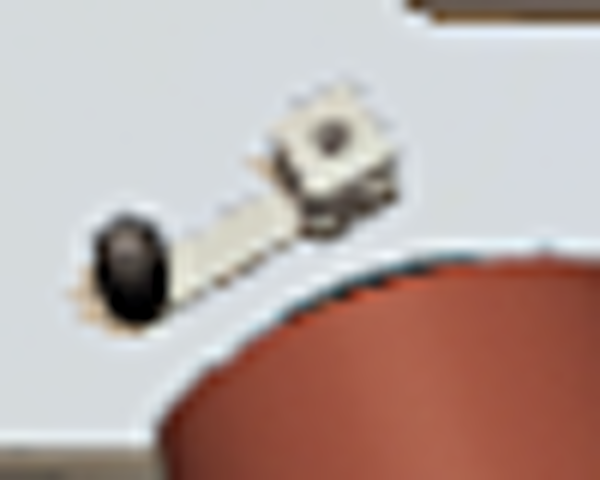

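View pics/z2b.png

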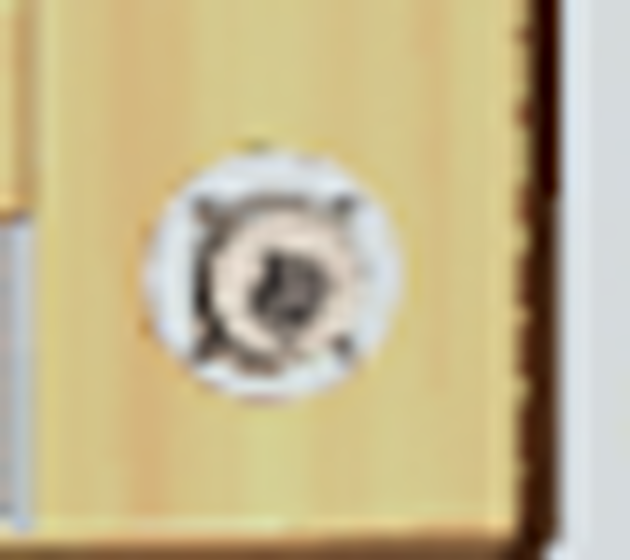

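The crank hub's top shows as a light square around top-view (302,241), with the knob around (286,252). The collar face and shaft are around (415.5,235.5). Next I'll measure them using depth and both views.

```bash
cat >> h.py <<'E'
from scipy.spatial.transform import Rotation as R
def Rm(n):
    r=cam(n)[2]; return R.from_quat(r).as_matrix() if np.size(r)==4 else np.array(r)
def cloud(n,d):
    K,t,_=cam(n); v,u=np.mgrid[0:480,0:640]
    P=np.stack([(u-K[0,2])/K[0,0]*d,(v-K[1,2])/K[1,1]*d,d],-1)
    return P@Rm(n).T+t
def proj(n,P):
    K,t,_=cam(n); c=(np.atleast_2d(P)-t)@Rm(n); q=c@K.T; return q[:,:2]/q[:,2:]
def ray(n,uv,z):
    K,t,_=cam(n); d=Rm(n)@np.linalg.solve(K,[uv[0],uv[1],1]); return t+d*(z-t[2])/d[2]
def tri(uvs,uvt):
    A=np.zeros((3,3));b=np.zeros(3);L=[]
    for n,uv in(('scene',uvs),('top',uvt)):
        K,t,_=cam(n); d=Rm(n)@np.linalg.solve(K,[uv[0],uv[1],1]); d/=np.linalg.norm(d)
        M=np.eye(3)-np.outer(d,d); A+=M;b+=M@t;L.append((M,t))
    p=np.linalg.solve(A,b); return p,[np.linalg.norm(M@(p-t)) for M,t in L]
E
python3 - <<'E'
from h import *
np.set_printoptions(precision=4,suppress=True,linewidth=150)
for n,(u0,u1,v0,v1) in(('top',(278,312,232,260)),('scene',(295,320,255,295))):
    d=np.load(f'pics/{n}0.npy'); C=cloud(n,d)
    P=C[v0:v1,u0:u1].reshape(-1,3); print(n,'counter z',np.median(P[:,2]))
    m=(P[:,2]>.03)&(P[:,2]<.08); Q=P[m]; print(Q[Q[:,2]>.044])
dt=np.load('pics/top0.npy');C=cloud('top',dt);C2=cloud('scene',np.load('pics/scene0.npy'))
# deck plane in top view: crop right half
for nm,c,(u0,u1,v0,v1) in(('top',C,(398,432,208,222)),('top2',C,(398,432,245,251))):
    P=c[v0:v1,u0:u1].reshape(-1,3); A=np.c_[P[:,:2],np.ones(len(P))]; s=np.linalg.lstsq(A,P[:,2],rcond=None)[0]; print(nm,s,np.degrees(np.arctan(np.hypot(*s[:2]))),np.degrees(np.arctan2(s[1],s[0])),(A@s-P[:,2]).std())
E
```

```text
top counter z 0.005343166834218316
[[0.5027 0.0992 0.066 ]
 [0.5061 0.1076 0.0444]
 [0.5058 0.0961 0.0457]
 [0.5017 0.0918 0.0576]
 [0.498  0.1108 0.0561]
 [0.4991 0.1071 0.0529]
 [0.4989 0.1033 0.0537]
 [0.4964 0.0992 0.0612]
 [0.5    0.0882 0.0508]
 [0.4934 0.1183 0.0576]
 [0.495  0.1147 0.0529]
 [0.4969 0.1111 0.0477]
 [0.4951 0.1071 0.053 ]
 [0.4958 0.1033 0.0509]
 [0.4965 0.0958 0.0492]
 [0.496  0.0919 0.0508]
 [0.4938 0.0878 0.0573]
 [0.492  0.1186 0.0498]
 [0.4889 0.1143 0.0592]
 [0.4896 0.1106 0.0572]
 [0.4935 0.1073 0.046 ]
 [0.4901 0.103  0.0558]
 [0.488  0.099  0.0622]
 [0.4866 0.095  0.0664]
 [0.4926 0.0919 0.0488]
 [0.4913 0.0879 0.053 ]
 [0.4901 0.084  0.0564]
 [0.4833 0.114  0.0639]
 [0.4892 0.111  0.0464]
 [0.4872 0.1069 0.0526]
 [0.4868 0.103  0.0537]
 [0.4841 0.0989 0.062 ]
 [0.4869 0.084  0.054 ]
 [0.4823 0.1105 0.0551]
 [0.4841 0.1069 0.0499]
 [0.4833 0.103  0.0522]
 [0.4848 0.0994 0.0479]
 [0.484  0.0955 0.0505]
 [0.4854 0.0918 0.0464]
 [0.4834 0.0878 0.0524]
 [0.4841 0.084  0.0506]
 [0.4776 0.1065 0.0571]
 [0.4755 0.0987 0.0638]
 [0.4762 0.0949 0.0618]
 [0.48   
[... 3537 characters left out ...]
0.4381 0.1649 0.0547]
 [0.4397 0.155  0.0472]
 [0.4583 0.1704 0.0486]
 [0.4551 0.1701 0.0494]
 [0.4519 0.1701 0.0504]
 [0.4481 0.1711 0.0523]
 [0.4449 0.171  0.0532]
 [0.4429 0.1685 0.0521]
 [0.4414 0.165  0.05  ]
 [0.4387 0.1638 0.0501]
 [0.4388 0.157  0.0452]
 [0.4556 0.1695 0.0451]
 [0.4529 0.1683 0.0451]
 [0.4486 0.1702 0.0478]
 [0.4442 0.1725 0.0508]
 [0.4449 0.1646 0.045 ]
 [0.442  0.1638 0.0453]
 [0.4379 0.1656 0.0479]
 [0.4524 0.176  0.0471]
 [0.4479 0.1719 0.0455]
 [0.4417 0.1712 0.047 ]
 [0.4396 0.1689 0.0461]]
top [-2.3641  0.1465  1.5321] 67.11145195970836 176.4538424615771 0.04007727621934071
top2 [-2.9612  0.0131  1.4471] 71.34021944342526 179.74721735936842 0.02037147088717855
```

Run:
```python
from h import *
np.set_printoptions(precision=4,suppress=True,linewidth=150)
f=lambda U,V,k,u0,v0:((U+.5)/k-.5+u0,(V+.5)/k-.5+v0)
hs=f(120,118,6,285,240); ht=f(332,138,12,275,230)
print('hub',tri(hs,ht), ray('scene',hs,.051),ray('top',ht,.051))
# knob silhouettes centroids (whole cylinder mid)
ks=f(138,232,6,285,240)
t=cv2.imread('pics/top0.png'); s=cv2.imread('pics/scene0.png')
for n,im,(u0,u1,v0,v1) in(('top',t,(280,291,244,260)),('scene',s,(300,315,265,292))):
    g=im.max(2)[v0:v1,u0:u1].astype(float); w=np.clip(150-g,0,150); v,u=np.mgrid[v0:v1,u0:u1]; c=(u*w).sum()/w.sum(),(v*w).sum()/w.sum(); print(n,c,ray(n,c,.038))
    if n=='top': kt=c
    else: ks=c
print('knob',tri(ks,kt))
# hub top in top view: bright square centroid
# bin region depth deck from scene
for n in('top','scene'):
    d=np.load(f'pics/{n}0.npy');C=cloud(n,d)
    im=(t if n=='top' else s)
    hsv=cv2.cvtColor(im,cv2.COLOR_BGR2HSV)
    m=cv2.inRange(hsv,(12,80,120),(32,255,255))>0
    box=np.zeros_like(m); 
    if n=='top': box[205:258,398:432]=1
    else: box[165:215,320:378]=1
    m&=box
    P=C[m]; P=P[(P[:,2]>.03)&(P[:,2]<.16)]
    for _ in range(5):
        A=np.c_[P[:,:2],np.ones(len(P))]; sl=np.linalg.lstsq(A,P[:,2],rcond=None)[0]; r=A@sl-P[:,2]; P=P[abs(r)<2.5*r.std()]
    print(n,len(P),sl,np.degrees(np.arctan(np.hypot(*sl[:2]))),np.degrees(np.arctan2(sl[1],sl[0])),r.std())
```

```text
hub (array([0.4913, 0.0986, 0.0518]), [np.float64(0.0001357839919602396), np.float64(0.0001357839919601514)]) [0.4916 0.0977 0.051 ] [0.4917 0.0986 0.051 ]
top (np.float64(285.6596194503171), np.float64(252.83953488372094)) [0.448  0.1612 0.038 ]
scene (np.float64(306.5387886330637), np.float64(276.491443683883)) [0.4566 0.1573 0.038 ]
knob (array([0.4506, 0.1618, 0.0414]), [np.float64(0.003621661589038425), np.float64(0.0036216615890382504)])
top 1326 [ 0.4662  0.0219 -0.1514] 25.019917185848556 2.687359953911929 0.00722879268558491
scene 1167 [ 0.4765  0.0564 -0.1486] 25.633071165611412 6.756051114326732 0.003700902653847063
```

Run:
```python
import cv2,numpy as np
s=cv2.imread('pics/scene0.png');t=cv2.imread('pics/top0.png')
def c(i,u,v,w,h,k): return cv2.resize(i[v:v+h,u:u+w],None,fx=k,fy=k,interpolation=cv2.INTER_CUBIC)
cv2.imwrite('pics/z3.png',c(t,350,195,95,70,8))
cv2.imwrite('pics/z4.png',c(s,295,160,85,80,9)[:600])
cv2.imwrite('pics/z5.png',np.hstack([c(s,385-5-50,170,40,30,12)[:, :],]))
```

```text
(no output)
```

View pics/z3.png

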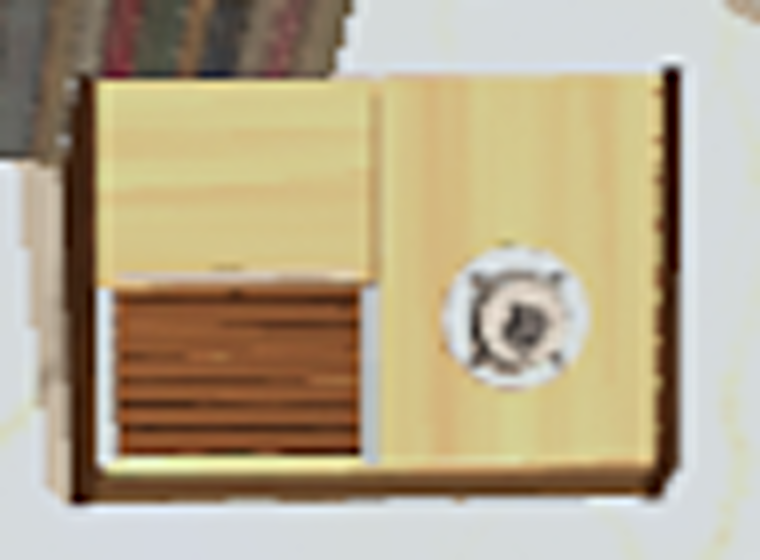

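View pics/z4.png

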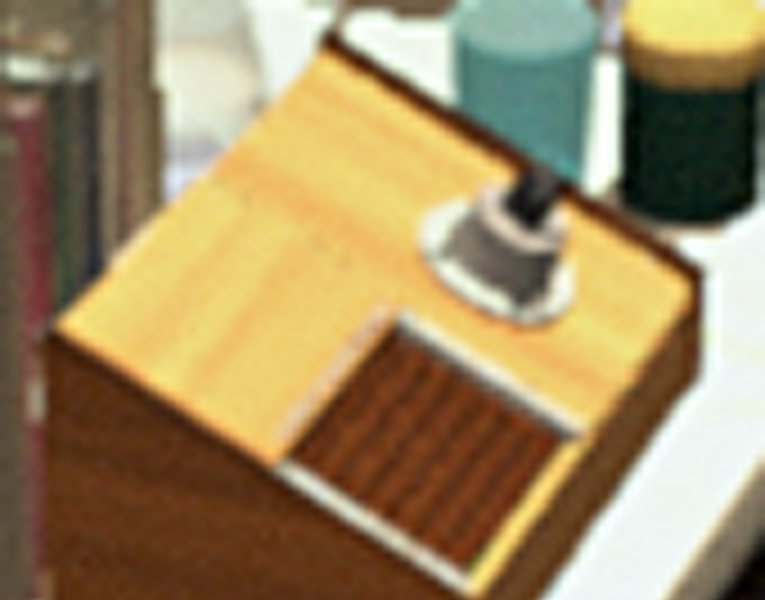

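View pics/z5.png

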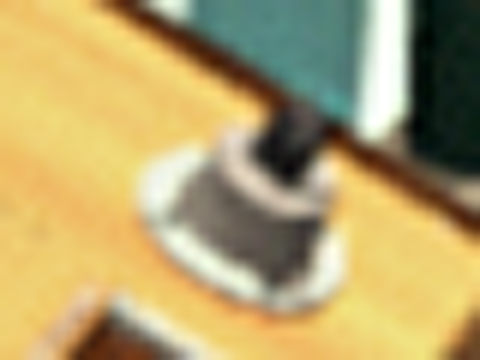

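Run:
```python
from h import *
np.set_printoptions(precision=4,suppress=True,linewidth=150)
f=lambda U,V,k,u0,v0:((U+.5)/k-.5+u0,(V+.5)/k-.5+v0)
T=lambda U,V:f(U,V,8,350,195); S=lambda U,V:f(U,V,9,295,160)
BL,BR,FL,FR=[ray('top',T(*p),z) for p,z in(((80,78),.133),((675,68),.133),((75,492),.0528),((664,472),.0528))]
print(BL,BR,FL,FR)
print('scene',ray('scene',S(330,35),.133),ray('scene',S(52,328),.133),ray('scene',S(700,282),.0528),ray('scene',S(470,595),.0528))
for a,b in((BR,BL),(FR,FL)): print(np.degrees(np.arctan2(*(b-a)[1::-1]))-90,np.linalg.norm((b-a)[:2]))
for a,b in((FL,BL),(FR,BR)): print(np.degrees(np.arctan2(*(b-a)[1::-1])),np.linalg.norm((b-a)[:2]))
# collar face & shaft tip
t=lambda U,V:f(U,V,14,395,215); s=lambda U,V:f(U,V,12,330,170)
print('face',tri(s(277,172),t(287,284))); print('tip',tri(s(303,115),t(300,290)))
print('flange',tri(s(240,228),t(273,275)))
# yellow hough of front-edge line: fit edges
```

```text
[ 0.6111 -0.1164  0.133 ] [ 0.6187 -0.3948  0.133 ] [ 0.4332 -0.1169  0.0528] [ 0.4459 -0.3949  0.0528]
scene [ 0.615  -0.3903  0.133 ] [ 0.611  -0.1207  0.133 ] [ 0.4483 -0.3895  0.0528] [ 0.4446 -0.1284  0.0528]
1.5698660500991224 0.2784601564356455
2.6072409270775125 0.278279323244416
0.14493120743845667 0.17785573778221236
0.028347739601915056 0.17282514372599242
face (array([ 0.5023, -0.3239,  0.1028]), [np.float64(0.0002356462722859258), np.float64(0.00023564627228601313)])
tip (array([ 0.494 , -0.324 ,  0.1235]), [np.float64(0.0003574543839107397), np.float64(0.0003574543839105812)])
flange (array([ 0.5131, -0.3235,  0.0814]), [np.float64(0.00033880819893102504), np.float64(0.0003388081989312338)])
```

Run:
```python
from h import *
np.set_printoptions(precision=4,suppress=True,linewidth=150)
f=lambda U,V,k,u0,v0:((U+.5)/k-.5+u0,(V+.5)/k-.5+v0)
T=lambda U,V:f(U,V,8,350,195); S=lambda U,V:f(U,V,9,295,160)
for nm,a,b in(('BR',(330,35),(675,68)),('BRin',(330,50),(662,73)),('BL',(52,328),(80,78)),('FR',(700,282),(664,472)),('FRin',(692,292),(657,466)),('shutRtop',(395,318),(370,285)),('shutRbot',(580,437),(372,460)),('hoodL',(275,462),(98,288))):
    print(nm,tri(S(*a),T(*b)))
n=np.array([-np.sin(np.radians(25)),0,np.cos(np.radians(25))])
for C in ([.5025,-.324,.1025],[.505,-.324,.108]):
    C=np.array(C)
    for q in(-.024,-.028,0,.024): print(C+q*n, proj('scene',C+q*n),proj('top',C+q*n))
d=np.load('pics/top0.npy'); print(cloud('top',d)[230:242:1,411:421].reshape(-1,10,3)[:,:,2]);
```

```text
BR (array([ 0.6184, -0.3954,  0.1306]), [np.float64(0.0012104460419119498), np.float64(0.0012104460419117532)])
BRin (array([ 0.6168, -0.3901,  0.1267]), [np.float64(0.0018734720209551048), np.float64(0.0018734720209550855)])
BL (array([ 0.6093, -0.1164,  0.1358]), [np.float64(0.0005546080377626045), np.float64(0.0005546080377625364)])
FR (array([ 0.4487, -0.3954,  0.0491]), [np.float64(0.0015493772267936802), np.float64(0.0015493772267935334)])
FRin (array([ 0.452 , -0.393 ,  0.0452]), [np.float64(0.0006958200995597957), np.float64(0.000695820099559664)])
shutRtop (array([ 0.5271, -0.2546,  0.087 ]), [np.float64(0.0010215204816438144), np.float64(0.0010215204816437823)])
shutRbot (array([ 0.451 , -0.2578,  0.0495]), [np.float64(0.0005131250843800655), np.float64(0.000513125084380064)])
hoodL (array([ 0.5219, -0.1262,  0.0927]), [np.float64(0.0006485263912429461), np.float64(0.0006485263912426292)])
[ 0.5126 -0.324   0.0807] [[349.7798 188.704 ]] [[414.1289 234.2544]]
[ 0.5143 -0.324   0.0771] [[349.3268 189.4952]] [[413.9766 234.1534]]
[ 0.5025 -0.324   0.1025] [[352.5238 183.9125]]
[... 546 characters left out ...]
0.1034 0.1016 0.1237 0.1157 0.1093 0.0903]
 [0.1089 0.1114 0.1178 0.1221 0.1179 0.1174 0.1035 0.1006 0.1101 0.0809]
 [0.0993 0.1157 0.1205 0.1211 0.1233 0.1268 0.1405 0.1031 0.1043 0.0815]
 [0.1077 0.1122 0.123  0.1322 0.1354 0.1251 0.1437 0.1048 0.1107 0.0935]
 [0.1191 0.0961 0.1233 0.1168 0.1231 0.1334 0.1114 0.1054 0.1046 0.0807]
 [0.0943 0.108  0.0973 0.1186 0.1179 0.1223 0.1104 0.1011 0.0998 0.0714]
 [0.0942 0.1119 0.1036 0.1065 0.1049 0.1028 0.1005 0.103  0.0737 0.0763]
 [0.0803 0.1025 0.0918 0.0987 0.0982 0.1001 0.0903 0.0806 0.0637 0.089 ]
 [0.0677 0.0755 0.0855 0.0711 0.0906 0.0718 0.0627 0.0713 0.0832 0.0745]
 [0.0796 0.0796 0.0736 0.0743 0.0847 0.0718 0.0696 0.0726 0.0758 0.0631]]
```

Run:
```python
from h import *
acc={}
for n in('top','scene'):
    a=np.mean([robot.grab_frame(n)[0].astype(float) for _ in range(8)],0); np.save(f'pics/avg_{n}.npy',a); acc[n]=a
def z(a,u,v,w,h,k):
    c=a[v:v+h,u:u+w].mean(2); c=np.clip((c-20)*255/180,0,255).astype(np.uint8); return cv2.resize(c,None,fx=k,fy=k,interpolation=cv2.INTER_CUBIC)
cv2.imwrite('pics/z6.png',np.hstack([z(acc['top'],405,225,20,20,20),z(acc['scene'],343,172,20,20,20)]))
np.set_printoptions(linewidth=200)
print(acc['top'][229:243,408:424].mean(2).astype(int)); print(acc['scene'][174:190,345:364].mean(2).astype(int))
print(robot.observe()['t'])
```

```text
[[190 129 158 169 146 132 131 134 136 174 167 118 168 202 192 181]
 [197 121 112 120 146 173 188 194 179 171 155 142 196 223 206 179]
 [215 162 100 127 183 206 207 207 204 201 190 175 204 222 211 190]
 [198 123  93 174 211 198 182 203 216 213 208 182 197 221 214 196]
 [193  98 164 209 213 171  81 111 127 160 197 204 196 208 220 205]
 [185  71 177 213 215 172  54  97  95  98 163 199 184 197 222 206]
 [184  59 179 216 186 100  49  99 107  95 139 189 204 211 220 206]
 [183  37 181 222 174  68  86 108 106 102 175 206 206 213 216 199]
 [192  74 122 199 183 111 100  74  64 133 194 210 214 219 209 188]
 [208 133  57 182 219 180 128 118 131 185 211 200 207 222 207 181]
 [197  92  72 106 164 203 180 133 178 203 169 112 187 215 193 182]
 [160 102 137 143 104 114 139 156 161 195 204 151 172 198 184 183]
 [167 199 226 199 145 132 136 191 217 218 223 197 176 185 184 184]
 [179 168 186 216 222 221 218 220 222 212 196 185 180 183 185 185]]
[[ 94  52  42  53  80 102 113 118 117 117 116 114 113 107 112 182 241 251 214]
 [165 118  67  43  47  64  89 109 117 116 116 115 111 107 117 192 244 252 214]
 [1
[... 407 characters left out ...]
98 213 186 109  34  33  57  69  51  39  44  91 173 188 143  92]
 [221 217 186 182 203 155  57  22  29  39  42  72 106  88  50  63  86 111  99]
 [235 213 160 167 202 168  91  34  22  20  44 145 194 165 108  58  48  64  76]
 [209 156 115 135 190 206 168  93  31  31 104 196 221 196 173 132  96  60  57]
 [161 128 113 100 137 188 203 170 102  82 128 174 187 190 190 183 164 124  82]
 [136 125 114  97  92 125 170 184 179 170 164 153 151 175 187 189 190 181 145]
 [124 125 116 101  92  88 101 133 166 177 169 150 154 178 185 186 187 189 184]
 [150 126 118 108  97  89  84  83  83  78  70  82 157 194 186 185 185 187 189]
 [209 150 116 103  96  92  87  80  75  67  60 111 194 211 191 188 186 187 188]]
0.9
```

View pics/z6.png

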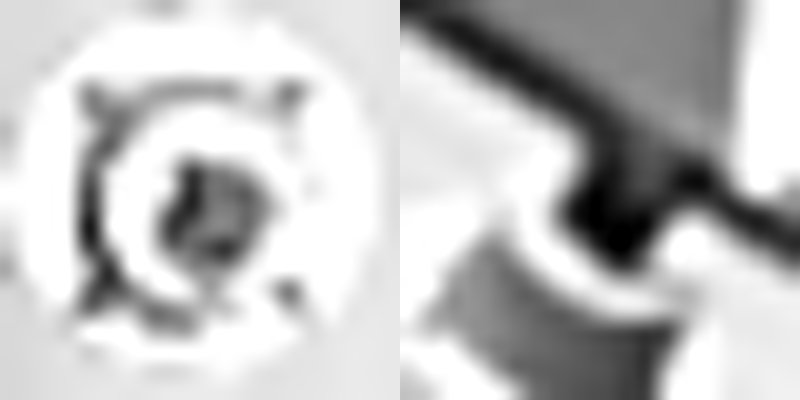

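Run:
```python
from h import *
np.set_printoptions(precision=1,suppress=True,linewidth=170)
C=np.array([.5032,-.324,.1042]); b=np.radians(25)
X=np.array([np.cos(b),0,np.sin(b)]);Y=np.array([0,1.,0]);Z=np.cross(X,Y)
def px(n,P,u0,v0,k,off=0): q=proj(n,P); return np.c_[(q[:,0]-u0+.5)*k-.5+off,(q[:,1]-v0+.5)*k-.5]
print('facecentre',px('top',C,405,225,20),px('scene',C,343,172,20,400))
for th in(0,-15,-20,-30,-45,15,30):
    a=np.radians(th)+np.radians([45,135,225,315]); 
    sq=lambda r,h:C+h*Z+r*np.sqrt(2)*(np.cos(a)[:,None]*X+np.sin(a)[:,None]*Y)
    print(th,'top17',px('top',sq(.008,.017),405,225,20).ravel(),'tip',px('top',sq(.0045,.024),405,225,20).ravel()); print('    scene0',px('scene',sq(.008,0),343,172,20,400).ravel(),'17',px('scene',sq(.008,.017),343,172,20,400).ravel())
```

```text
facecentre [[211.7 200.3]] [[596.6 238.7]]
0 top17 [182.8 165.6 180.7 251.7 267.3 252.5 269.5 166.4] tip [206.8 188.2 205.6 236.8 254.5 237.2 255.7 188.7]
    scene0 [543.  233.7 617.4 282.1 649.9 243.6 575.9 195.5] 17 [582.2 164.5 657.  213.2 689.5 174.9 615.1 126.6]
-15 top17 [195.8 156.1 171.3 239.  254.4 262.  278.9 179.1] tip [214.1 182.8 200.3 229.6 247.2 242.6 261.  195.8]
    scene0 [539.5 222.6 602.8 279.3 653.5 254.6 590.4 198.3] 17 [578.6 153.5 642.4 210.4 693.1 186.  629.6 129.4]
-20 top17 [200.6 153.7 169.  234.3 249.6 264.4 281.2 183.9] tip [216.8 181.5 199.  227.  244.5 244.  262.3 198.5]
    scene0 [539.2 219.1 597.8 277.8 653.8 258.1 595.4 199.8] 17 [578.3 150.  637.4 208.8 693.5 189.4 634.6 131. ]
-30 top17 [210.7 150.1 165.5 224.3 239.5 268.  284.6 193.9] tip [222.5 179.5 197.  221.3 238.8 246.  264.2 204.2]
    scene0 [539.9 212.7 587.8 273.8 653.2 264.6 605.3 203.8] 17 [579.  143.6 627.3 204.8 692.9 195.9 644.6 135. ]
-45 top17 [226.6 148.2 163.8 208.5 223.6 269.9 286.3 209.6] tip [231.5 178.4 196.1 212.4 229.8 247.1 265.2 213.1]
    scene0 [544.2 204.5 573.3 265.9 649.  272.8 619.6 211.7] 17 [583.3 135.5 612.8 196.8 688.8 204.1 659.  142.9]
15 top17 [172.8 178.2 193.2 261.5 277.3 240.  257.  156.6] tip [201.1 195.3 212.6 242.3 260.1 230.2 248.7 183.1]
    scene0 [550.2 245.1 630.5 281.9 642.7 232.3 562.8 195.7] 17 [589.4 176.  670.2 213.  682.2 163.6 601.9 126.7]
30 top17 [166.3 192.8 207.8 267.7 283.8 225.4 242.4 150.4] tip [197.5 203.5 220.9 245.8 263.8 221.9 240.4 179.6]
    scene0 [560.5 256.1 641.3 278.7 632.3 221.4 552.  198.7] 17 [599.9 187.  681.  209.9 671.8 152.7 591.1 129.7]
```

```bash
cat > plan.py <<'E'
import numpy as np
from scipy.spatial.transform import Rotation as R
from station import robot
def st():
    o=robot.observe(); M=R.from_quat(o['orientation']).as_matrix()
    print('t',round(o['t'],2),'pos',np.round(o['position'],4),'az',round(np.degrees(np.arctan2(M[1,0],M[0,0])),2),'tilt',round(np.degrees(np.arccos(-M[2,2])),2),'F',np.round(o['force'],1),'T',np.round(o['torque'],2),'op',round(o['opening'],4),'j',np.round(o['joint_pos'],2))
    return np.array(o['position']),np.degrees(np.arctan2(M[1,0],M[0,0]))
def plan(p,az,segs):
    """segs: (target xyz, target az, nrows)"""
    p=np.array(p,float)
    for tgt,ta,n in segs:
        d=(np.array(tgt)-p)/n; s=-(ta-az)/n
        for i in range(n):
            a=np.radians(az); tx=np.array([np.cos(a),np.sin(a),0]); ty=np.array([np.sin(a),-np.cos(a),0])
            sh=[round(float(d@tx)*1e3),round(float(d@ty)*1e3),round(-d[2]*1e3)]
            sp=round(s,1); print('{"x":%d,"y":%d,"z":%d,"spin":%.1f}'%(*sh,sp),end=', ')
            p=p+(tx*sh[0]+ty*sh[1]+np.array([0,0,-sh[2]]))/1e3; az-=sp
        print()
    print('end',np.round(p,4),round(az,2))
E
python3 - <<'E'
from plan import *
p,a=st()
plan(p,a,[((.45,.06,.38),33,10+2),((.491,.0986,.26),33,3)])
E
```

```text
t 0.9 pos [ 0.2768 -0.5603  0.4047] az -63.71 tilt 0.0 F [-0.3 -0.5  0.5] T [ 0.   -0.04 -0.05] op 0.0852 j [-1.23  0.05  1.61  0.    1.48 -0.12]
{"x":-40,"y":-36,"z":2,"spin":-8.1}, {"x":-35,"y":-41,"z":2,"spin":-8.1}, {"x":-28,"y":-46,"z":2,"spin":-8.1}, {"x":-22,"y":-49,"z":2,"spin":-8.1}, {"x":-15,"y":-52,"z":2,"spin":-8.1}, {"x":-7,"y":-53,"z":2,"spin":-8.1}, {"x":0,"y":-54,"z":2,"spin":-8.1}, {"x":8,"y":-53,"z":2,"spin":-8.1}, {"x":15,"y":-51,"z":2,"spin":-8.1}, {"x":23,"y":-49,"z":2,"spin":-8.1}, {"x":29,"y":-45,"z":2,"spin":-8.1}, {"x":35,"y":-41,"z":2,"spin":-8.1}, 
{"x":19,"y":-3,"z":40,"spin":0.2}, {"x":19,"y":-3,"z":40,"spin":0.2}, {"x":18,"y":-3,"z":40,"spin":0.2}, 
end [0.4908 0.0997 0.2607] 32.89
```

Call:
send_rows(series=[{"x": -40,"y": -36,"z": 2,"spin": -8.1,"jaw": 100},{"x": -35,"y": -41,"z": 2,"spin": -8.1},{"x": -28,"y": -46,"z": 2,"spin": -8.1},{"x": -22,"y": -49,"z": 2,"spin": -8.1},{"x": -15,"y": -52,"z": 2,"spin": -8.1},{"x": -7,"y": -53,"z": 2,"spin": -8.1},{"x": 0,"y": -54,"z": 2,"spin": -8.1},{"x": 8,"y": -53,"z": 2,"spin": -8.1},{"x": 15,"y": -51,"z": 2,"spin": -8.1},{"x": 23,"y": -49,"z": 2,"spin": -8.1}])

```text
invalid input
```

Run:
```python
from plan import *
p,a=st()
plan(p,a,[((.46,.0986,.38),33,3),((.491,.0986,.26),33,3)])
```

```text
t 0.9 pos [ 0.2768 -0.5603  0.4047] az -63.71 tilt 0.0 F [-0.3 -0.5  0.5] T [ 0.   -0.04 -0.05] op 0.0852 j [-1.23  0.05  1.61  0.    1.48 -0.12]
{"x":-170,"y":-152,"z":8,"spin":-32.2}, {"x":-63,"y":-219,"z":8,"spin":-32.2}, {"x":64,"y":-219,"z":8,"spin":-32.2}, 
{"x":9,"y":6,"z":40,"spin":-0.0}, {"x":9,"y":6,"z":40,"spin":-0.0}, {"x":9,"y":6,"z":40,"spin":-0.0}, 
end [0.4924 0.0983 0.2607] 32.89
```

Call:
send_rows(series=[{"x": -40,"y": -36,"z": 2,"spin": -8.1,"jaw": 100},{"x": -35,"y": -41,"z": 2,"spin": -8.1,"jaw": 100},{"x": -28,"y": -46,"z": 2,"spin": -8.1,"jaw": 100},{"x": -22,"y": -49,"z": 2,"spin": -8.1,"jaw": 100},{"x": -15,"y": -52,"z": 2,"spin": -8.1,"jaw": 100},{"x": -7,"y": -53,"z": 2,"spin": -8.1,"jaw": 100},{"x": 0,"y": -54,"z": 2,"spin": -8.1,"jaw": 100},{"x": 8,"y": -53,"z": 2,"spin": -8.1,"jaw": 100},{"x": 15,"y": -51,"z": 2,"spin": -8.1,"jaw": 100},{"x": 23,"y": -49,"z": 2,"spin": -8.1,"jaw": 100}])

```text
t: 2.15
position: [0.4206, -0.0405, 0.3851]
orientation: [0.988, 0.152, 0.001, 0.0]
force: [0.0, 0.3, -0.5]
opening: 0.0853
```

Run:
```python
from plan import *
p,a=st()
plan(p,a,[((.46,.0986,.38),33,3),((.491,.0986,.25),33,3)])
```

```text
t 2.15 pos [ 0.4206 -0.0405  0.3851] az 17.54 tilt 0.09 F [ 0.   0.3 -0.5] T [-0.03 -0.08  0.  ] op 0.0853 j [-0.27 -0.46  2.08 -0.    1.51 -0.58]
{"x":26,"y":-40,"z":2,"spin":-5.2}, {"x":30,"y":-38,"z":2,"spin":-5.2}, {"x":33,"y":-35,"z":2,"spin":-5.2}, 
{"x":9,"y":6,"z":43,"spin":0.0}, {"x":9,"y":6,"z":43,"spin":0.0}, {"x":9,"y":6,"z":43,"spin":0.0}, 
end [0.4916 0.0982 0.2501] 33.14
```

Call:
send_rows(series=[{"x": 26,"y": -40,"z": 2,"spin": -5.2,"jaw": 100},{"x": 30,"y": -38,"z": 2,"spin": -5.2,"jaw": 100},{"x": 33,"y": -35,"z": 2,"spin": -5.2,"jaw": 100},{"x": 9,"y": 6,"z": 43,"spin": 0,"jaw": 100},{"x": 9,"y": 6,"z": 43,"spin": 0,"jaw": 100},{"x": 9,"y": 6,"z": 43,"spin": 0,"jaw": 100},{"x": 0,"y": 0,"z": 0,"spin": 0,"jaw": 100},{"x": 0,"y": 0,"z": 0,"spin": 0,"jaw": 100},{"x": 0,"y": 0,"z": 0,"spin": 0,"jaw": 100},{"x": 0,"y": 0,"z": 0,"spin": 0,"jaw": 100}])

```text
t: 3.4
position: [0.4926, 0.0962, 0.2516]
orientation: [0.959, 0.283, 0.002, 0.0]
force: [-0.3, 0.5, 0.6]
opening: 0.0852
```

Run:
```python
from plan import *
from h import *
p,a=st()
im,d=save('scene','s1'); t,_=save('top','t1')
b=cv2.resize(im[205:305,260:340],None,fx=7.4,fy=5.9,interpolation=cv2.INTER_CUBIC); cv2.imwrite('pics/s1z.png',b[...,::-1])
```

```text
t 3.4 pos [0.4926 0.0962 0.2516] az 32.89 tilt 0.19 F [-0.3  0.5  0.6] T [-0.05  0.02 -0.05] op 0.0852 j [ 0.04 -0.1   2.03 -0.    1.21 -0.53]
```

View pics/s1z.png

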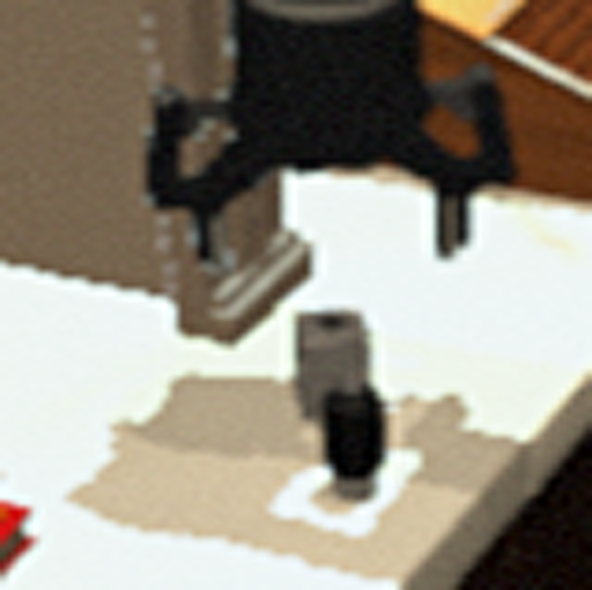

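Call:
send_rows(series=[{"x": 0,"y": -3,"z": 20,"spin": 0,"jaw": 100},{"x": 0,"y": 0,"z": 20,"spin": 0,"jaw": 100},{"x": 0,"y": 0,"z": 15,"spin": 0,"jaw": 100},{"x": 0,"y": 0,"z": 0,"spin": 0,"jaw": 60},{"x": 0,"y": 0,"z": 0,"spin": 0,"jaw": 10},{"x": 0,"y": 0,"z": 0,"spin": 0,"jaw": 10},{"x": 0,"y": 0,"z": 0,"spin": 0,"jaw": 10},{"x": 0,"y": 0,"z": 0,"spin": 0,"jaw": 10},{"x": 0,"y": 0,"z": 0,"spin": 0,"jaw": 10},{"x": 0,"y": 0,"z": 0,"spin": 0,"jaw": 10}], grip_force=30)

```text
t: 4.75
position: [0.4913, 0.0988, 0.1959]
orientation: [0.959, 0.283, 0.001, 0.0]
force: [0.3, 1.3, 5.0]
opening: 0.0295
```

Run:
```python
from plan import *
p,a=st()
plan(p,a,[((.49,.0986,.26),33,2),((.40,.0,.30),0,3),((.40,-.17,.33),-47,5),((.51,-.19,.33),-89,4)])
```

```text
t 4.75 pos [0.4913 0.0988 0.1959] az 32.88 tilt 0.14 F [0.3 1.3 5. ] T [ 0.07  0.01 -0.02] op 0.0295 j [ 0.05 -0.01  2.05  0.    1.1  -0.52]
{"x":-1,"y":0,"z":-32,"spin":-0.1}, {"x":-1,"y":0,"z":-32,"spin":-0.1}, 
{"x":-43,"y":11,"z":-13,"spin":11.0}, {"x":-40,"y":19,"z":-13,"spin":11.0}, {"x":-36,"y":26,"z":-13,"spin":11.0}, 
{"x":0,"y":34,"z":-6,"spin":9.4}, {"x":6,"y":34,"z":-6,"spin":9.4}, {"x":11,"y":32,"z":-6,"spin":9.4}, {"x":16,"y":30,"z":-6,"spin":9.4}, {"x":21,"y":27,"z":-6,"spin":9.4}, 
{"x":22,"y":-17,"z":0,"spin":10.5}, {"x":19,"y":-21,"z":0,"spin":10.5}, {"x":15,"y":-24,"z":0,"spin":10.5}, {"x":10,"y":-26,"z":0,"spin":10.5}, 
end [ 0.5109 -0.1892  0.3289] -88.92
```

Call:
send_rows(series=[{"x": -1,"y": 0,"z": -32,"spin": 0,"jaw": 10},{"x": -1,"y": 0,"z": -32,"spin": 0,"jaw": 10},{"x": -43,"y": 11,"z": -13,"spin": 10.5,"jaw": 10},{"x": -40,"y": 19,"z": -13,"spin": 10.5,"jaw": 10},{"x": -36,"y": 26,"z": -13,"spin": 10.5,"jaw": 10},{"x": 0,"y": 34,"z": -6,"spin": 9.4,"jaw": 10},{"x": 6,"y": 34,"z": -6,"spin": 9.4,"jaw": 10},{"x": 11,"y": 32,"z": -6,"spin": 9.4,"jaw": 10},{"x": 16,"y": 30,"z": -6,"spin": 9.4,"jaw": 10},{"x": 21,"y": 27,"z": -6,"spin": 9.4,"jaw": 10}])

```text
t: 6.0
position: [0.4029, -0.1719, 0.3261]
orientation: [0.921, -0.39, -0.002, -0.0]
force: [-0.8, 0.4, -2.5]
opening: 0.0297
```

Run:
```python
from plan import *
p,a=st()
plan(p,a,[((.515,-.19,.33),-89,5)])
```

```text
t 6.0 pos [ 0.4029 -0.1719  0.3261] az -45.93 tilt 0.21 F [-0.8  0.4 -2.5] T [-0.04 -0.   -0.01] op 0.0297 j [-0.57 -0.36  2.11 -0.    1.39  0.23]
{"x":18,"y":-14,"z":-1,"spin":8.6}, {"x":16,"y":-16,"z":-1,"spin":8.6}, {"x":13,"y":-18,"z":-1,"spin":8.6}, {"x":10,"y":-20,"z":-1,"spin":8.6}, {"x":7,"y":-21,"z":-1,"spin":8.6}, 
end [ 0.5137 -0.1889  0.3311] -88.93
```

Call:
send_rows(series=[{"x": 18,"y": -14,"z": -1,"spin": 8.6,"jaw": 10},{"x": 16,"y": -16,"z": -1,"spin": 8.6,"jaw": 10},{"x": 13,"y": -18,"z": -1,"spin": 8.6,"jaw": 10},{"x": 10,"y": -20,"z": -1,"spin": 8.6,"jaw": 10},{"x": 7,"y": -21,"z": -1,"spin": 8.6,"jaw": 10},{"x": 0,"y": 0,"z": 0,"spin": 0,"jaw": 10},{"x": 0,"y": 0,"z": 5,"spin": 0,"jaw": 10},{"x": 0,"y": 0,"z": 5,"spin": 0,"jaw": 10},{"x": 0,"y": 0,"z": 5,"spin": 0,"jaw": 10},{"x": 0,"y": 0,"z": 5,"spin": 0,"jaw": 10}], grip_force=20)

```text
t: 7.25
position: [0.5131, -0.1878, 0.3133]
orientation: [0.716, -0.698, -0.002, 0.002]
force: [-12.8, -0.5, 7.1]
opening: 0.0297
```

```bash
cat >> h.py <<'E'
def look(fn,box=(280,130,110,100),k=6):
    im,_=save('scene',fn); u,v,w,h=box
    cv2.imwrite(f'pics/{fn}z.png',cv2.resize(im[v:v+h,u:u+w],None,fx=k,fy=k,interpolation=cv2.INTER_CUBIC)[:600,:800,::-1])
E
python3 - <<'E'
from plan import *
from h import *
p,a=st()
look('s2')
E
```

```text
t 7.25 pos [ 0.5131 -0.1878  0.3133] az -88.58 tilt 0.39 F [-12.8  -0.5   7.1] T [0.04 1.66 0.04] op 0.0297 j [-0.49 -0.06  1.88 -0.    1.33  1.06]
```

View pics/s2z.png

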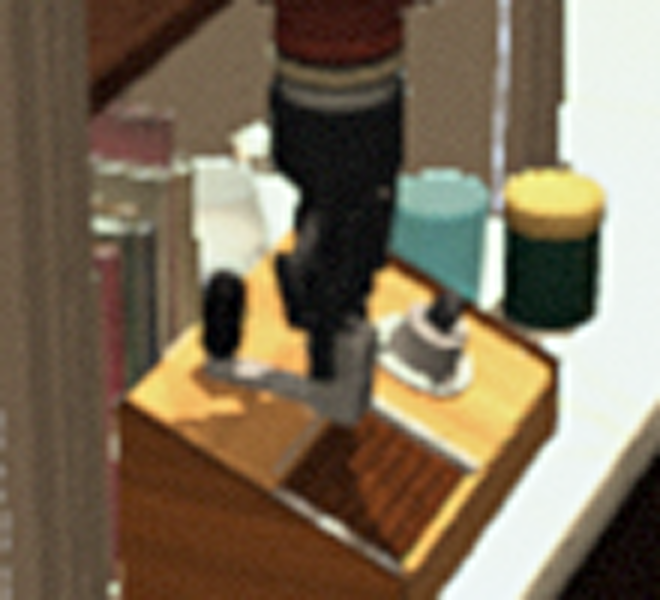

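Call:
send_rows(series=[{"x": 0,"y": 3,"z": 2,"spin": 0,"jaw": 10},{"x": 0,"y": 2,"z": 3,"spin": 0,"jaw": 10},{"x": 0,"y": 2,"z": 3,"spin": 0,"jaw": 10},{"x": 0,"y": 1,"z": 3,"spin": 0,"jaw": 10},{"x": 0,"y": 1,"z": 3,"spin": 0,"jaw": 10},{"x": 0,"y": 1,"z": 3,"spin": 0,"jaw": 10},{"x": 0,"y": 0,"z": 3,"spin": 0,"jaw": 10},{"x": 0,"y": 0,"z": 2,"spin": 0,"jaw": 10},{"x": 0,"y": 0,"z": 0,"spin": 0,"jaw": 10},{"x": 0,"y": 0,"z": 0,"spin": 0,"jaw": 10}])

```text
t: 8.55
position: [0.5043, -0.1877, 0.2901]
orientation: [0.716, -0.698, -0.001, 0.001]
force: [-3.0, -0.2, 0.3]
opening: 0.0294
```

Run:
```python
from plan import *
from h import *
p,a=st()
look('s3')
```

```text
t 8.55 pos [ 0.5043 -0.1877  0.2901] az -88.61 tilt 0.12 F [-3.  -0.2  0.3] T [-0.13  0.41 -0.12] op 0.0294 j [-0.49 -0.05  1.92 -0.    1.28  1.05]
```

View pics/s3z.png

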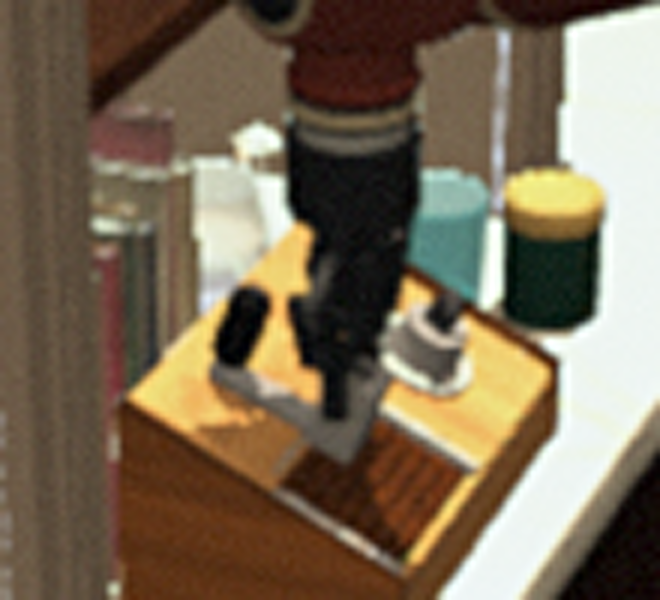

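Call:
send_rows(series=[{"x": 0,"y": 0,"z": 2,"spin": 0,"jaw": 10},{"x": 0,"y": 0,"z": 2,"spin": 0,"jaw": 10},{"x": 0,"y": 0,"z": 2,"spin": 0,"jaw": 10},{"x": 0,"y": 0,"z": 2,"spin": 0,"jaw": 10},{"x": 0,"y": 0,"z": 0,"spin": 0,"jaw": 10},{"x": 0,"y": 0,"z": 0,"spin": 0,"jaw": 10},{"x": 0,"y": 0,"z": 0,"spin": 0,"jaw": 10},{"x": 0,"y": 0,"z": 0,"spin": 0,"jaw": 10},{"x": 0,"y": 0,"z": 0,"spin": 0,"jaw": 10},{"x": 0,"y": 0,"z": 0,"spin": 0,"jaw": 10}])

```text
t: 9.85
position: [0.5044, -0.1877, 0.2836]
orientation: [0.716, -0.698, -0.001, 0.001]
force: [-9.1, 0.4, 7.9]
opening: 0.0298
```

Run:
```python
from plan import *
from h import *
p,a=st()
look('s4',(290,160,80,60),9)
```

```text
t 9.85 pos [ 0.5044 -0.1877  0.2836] az -88.6 tilt 0.14 F [-9.1  0.4  7.9] T [ 0.13  1.17 -0.08] op 0.0298 j [-0.49 -0.05  1.92 -0.    1.27  1.05]
```

View pics/s4z.png

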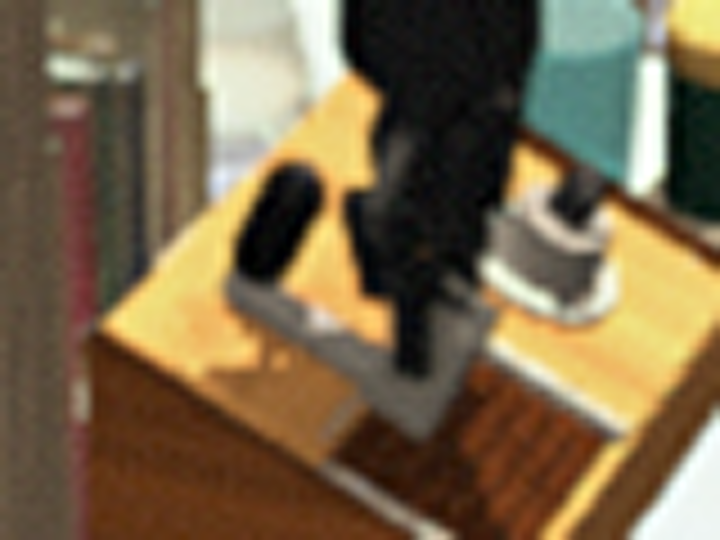

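```bash
cat >> h.py <<'E'
def crank_pts(G,al,yaw=1.4,zg=.040):
    """G grasp pt, tilt al deg, knob azimuth yaw"""
    y=np.radians(yaw);a=np.radians(al)
    h=np.array([np.cos(y),np.sin(y),0]); X=np.cos(a)*h+np.array([0,0,np.sin(a)]); Z=-np.sin(a)*h+np.array([0,0,np.cos(a)])
    M=np.array(G)-zg*Z
    return dict(mouth=M,hubtop=M+.051*Z,kbot=M+.075*X+.014*Z,ktop=M+.075*X+.062*Z,armend=M+.084*X)
E
python3 - <<'E'
from h import *
np.set_printoptions(precision=1,suppress=True)
for al in(10,15,20,25):
    c=crank_pts((.5044,-.1877,.1286),al)
    print(al,{k:((proj('scene',v)[0]-[290,160]+.5)*9) for k,v in c.items()}, c['armend'])
E
```

```text
10 {'mouth': array([412.9, 401. ]), 'hubtop': array([435.7, 289.3]), 'kbot': array([240. , 305.3]), 'ktop': array([258.6, 199.3]), 'armend': array([213.5, 327.8])} [ 0.6 -0.2  0.1]
15 {'mouth': array([404.6, 397.6]), 'hubtop': array([438. , 290.3]), 'kbot': array([237.8, 289.1]), 'ktop': array([266.4, 186.7]), 'armend': array([208.9, 308.9])} [ 0.6 -0.2  0.1]
20 {'mouth': array([396.5, 393.6]), 'hubtop': array([440.3, 291.4]), 'kbot': array([237.1, 273.1]), 'ktop': array([275.6, 175. ]), 'armend': array([205.8, 290. ])} [ 0.6 -0.2  0.1]
25 {'mouth': array([388.7, 389. ]), 'hubtop': array([442.5, 292.7]), 'kbot': array([237.9, 257.3]), 'ktop': array([285.9, 164.4]), 'armend': array([204.5, 271.2])} [ 0.6 -0.2  0.1]
```

Call:
send_rows(series=[{"x": 0,"y": 1,"z": 2,"spin": 0,"jaw": 10},{"x": 0,"y": 1,"z": 2,"spin": 0,"jaw": 10},{"x": 0,"y": 1,"z": 2,"spin": 0,"jaw": 10},{"x": 0,"y": 1,"z": 2,"spin": 0,"jaw": 10},{"x": 0,"y": 0,"z": 2,"spin": 0,"jaw": 10},{"x": 0,"y": 0,"z": 0,"spin": 0,"jaw": 10},{"x": 0,"y": 0,"z": 0,"spin": 0,"jaw": 10},{"x": 0,"y": 0,"z": 0,"spin": 0,"jaw": 10},{"x": 0,"y": 0,"z": 0,"spin": 0,"jaw": 10},{"x": 0,"y": 0,"z": 0,"spin": 0,"jaw": 10}])

```text
t: 11.15
position: [0.5022, -0.1879, 0.2793]
orientation: [0.716, -0.698, 0.001, -0.001]
force: [-14.7, 7.8, 29.8]
opening: 0.0293
```

Run:
```python
from plan import *
from h import *
p,a=st()
look('s5',(290,160,80,60),9)
```

```text
t 11.15 pos [ 0.5022 -0.1879  0.2793] az -88.56 tilt 0.19 F [-14.7   7.8  29.8] T [1.34 1.9  0.1 ] op 0.0293 j [-0.5  -0.05  1.93  0.    1.26  1.05]
```

View pics/s5z.png

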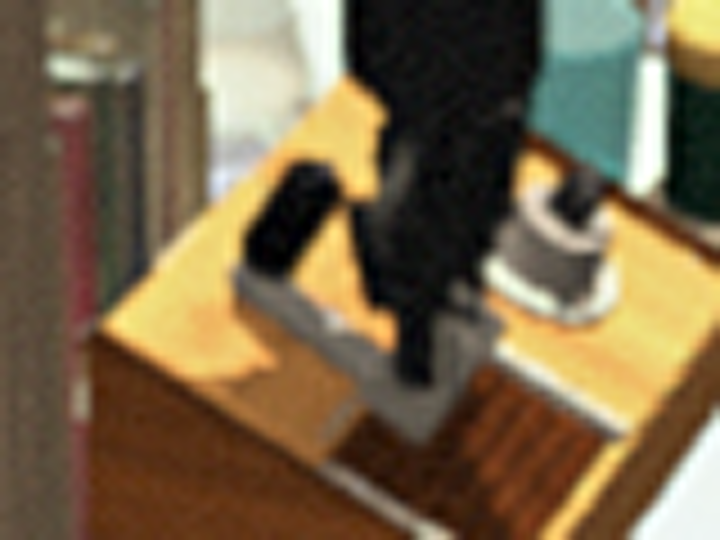

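Run:
```python
from h import *
np.set_printoptions(precision=1,suppress=True)
G=(.5022,-.1879,.1243)
c=crank_pts(G,24.5)
X=(c['armend']-c['mouth'])/.084; Z=(c['hubtop']-c['mouth'])/.051; Y=np.cross(Z,X); M=c['mouth']
c['lowfrontL']=M-.015*X+.015*Y; c['topfrontL']=c['lowfrontL']+.051*Z; c['topfrontR']=c['topfrontL']-.03*Y
c['armendL']=M+.084*X+.009*Y
for k,v in c.items(): print(k,((proj('scene',v)[0]-[290,160]+.5)*9))
im,_=save('top','t5'); cv2.imwrite('pics/t5z.png',cv2.resize(im[195:265,345:445],None,fx=8,fy=8,interpolation=cv2.INTER_CUBIC)[...,::-1])
for k,v in c.items(): print(k,((proj('top',v)[0]-[345,195]+.5)*8))
```

```text
mouth [394.9 400.1]
hubtop [447.8 303.5]
kbot [243.3 269.6]
ktop [290.5 176.5]
armend [210.1 283.8]
lowfrontL [413.6 439.5]
topfrontL [467.1 342.9]
topfrontR [495.9 306.7]
armendL [200.7 294.3]
mouth [268.1 298. ]
hubtop [278.7 307.2]
kbot [270.2 140.2]
ktop [280.3 145.5]
armend [267.3 119.5]
lowfrontL [236.4 330.2]
topfrontL [246.2 340.1]
topfrontR [311.4 339.2]
armendL [248.1 119.7]
```

View pics/t5z.png

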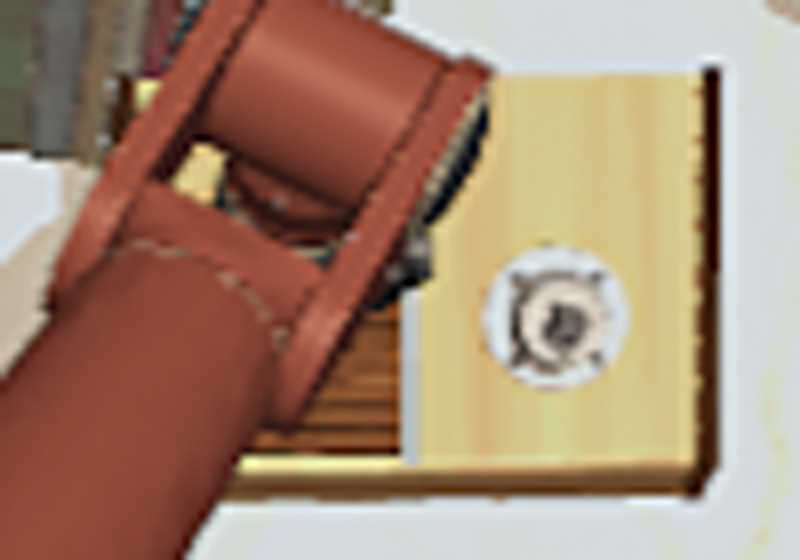

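Run:
```python
from h import *
np.set_printoptions(precision=4,suppress=True)
d=np.load('pics/s5.npy'); im=cv2.imread('pics/s5.png'); C=cloud('scene',d)
u,v=np.meshgrid(np.arange(640),np.arange(480))
m=(im.max(2)<60)&(u>=316)&(u<=328)&(v>=177)&(v<=191)
m&=~((u>326)&(v>183))
P=C[m]; P=P[(P[:,2]>.08)]; print(len(P),np.median(P,0)); print('px',u[m].mean(),v[m].mean())
c=crank_pts((.5022,-.1879,.1243),24.5); km=(c['kbot']+c['ktop'])/2; print('pred km',km,proj('scene',km))
Q=P-np.median(P,0);Q=Q[np.linalg.norm(Q,axis=1)<.04]; w,V=np.linalg.eigh(np.cov(Q.T)); print(w,V[:,2])
# image principal axis
q=np.c_[u[m],v[m]].astype(float);q-=q.mean(0); w,V=np.linalg.eigh(np.cov(q.T)); print(V[:,1],w)
for al in(15,20,25,30):
    c=crank_pts((.5022,-.1879,.1243),al); e=proj('scene',c['ktop'])-proj('scene',c['kbot']); print(al,e/np.linalg.norm(e))
```

```text
73 [ 0.5573 -0.1758  0.1653]
px 321.67123287671234 184.0958904109589
pred km [ 0.5713 -0.1862  0.1536] [[319.1352 184.3274]]
[0.     0.     0.0002] [-0.5131 -0.0196  0.8581]
[-0.5368  0.8437] [ 2.7042 13.8574]
15 [[ 0.2701 -0.9628]]
20 [[ 0.3664 -0.9304]]
25 [[ 0.4611 -0.8874]]
30 [[ 0.5521 -0.8338]]
```

Run:
```python
from h import *
np.set_printoptions(precision=4,suppress=True)
for al in(25,28,31):
  for gx in(.5022,.4992,.4962):
    c=crank_pts((gx,-.1879,.1243),al); km=(c['kbot']+c['ktop'])/2; print(al,gx,proj('scene',km),km)
    X=(c['armend']-c['mouth'])/.084; Z=(c['hubtop']-c['mouth'])/.051; Y=np.cross(Z,X); M=c['mouth']
    l=M-.015*X+.015*Y;print('   ',[((proj('scene',v)[0]-[290,160]+.5)*9).round(0) for v in(l,l+.051*Z-.03*Y)])
```

```text
25 0.5022 [[319.2031 184.1839]] [ 0.571  -0.1862  0.1542]
    [array([413., 439.]), array([496., 307.])]
25 0.4992 [[320.0057 184.3482]] [ 0.568  -0.1862  0.1542]
    [array([420., 441.]), array([503., 309.])]
25 0.4962 [[320.8092 184.5127]] [ 0.565  -0.1862  0.1542]
    [array([427., 442.]), array([511., 310.])]
28 0.5022 [[319.6409 183.3402]] [ 0.5693 -0.1863  0.1577]
    [array([407., 438.]), array([496., 309.])]
28 0.4992 [[320.4449 183.5042]] [ 0.5663 -0.1863  0.1577]
    [array([414., 439.]), array([504., 311.])]
28 0.4962 [[321.2498 183.6684]] [ 0.5633 -0.1863  0.1577]
    [array([422., 441.]), array([511., 312.])]
31 0.5022 [[320.1301 182.5275]] [ 0.5675 -0.1863  0.1612]
    [array([402., 436.]), array([497., 312.])]
31 0.4992 [[320.9354 182.6913]] [ 0.5645 -0.1863  0.1612]
    [array([409., 437.]), array([504., 313.])]
31 0.4962 [[321.7418 182.8553]] [ 0.5615 -0.1863  0.1612]
    [array([416., 439.]), array([511., 315.])]
```

```bash
cat >> plan.py <<'E'
def tcp_for_mouth(m,A,al=27,off=.003,zg=.04):
    h=np.radians(A+90); h=np.array([np.cos(h),np.sin(h),0]); a=np.radians(al)
    return np.array(m)+zg*(-np.sin(a)*h+np.array([0,0,np.cos(a)]))+off*h+np.array([0,0,.155])
C=np.array([.5045,-.324,.107]); n=np.array([-np.sin(np.radians(25)),0,np.cos(np.radians(25))])
E
python3 - <<'E'
from plan import *
p,a=st()
t=tcp_for_mouth(C+.034*n,-104); print(t)
plan(p,a,[(p+[-.02,0,.055],a,2),(t,-104,5)])
E
```

```text
t 11.25 pos [ 0.5022 -0.1879  0.2793] az -88.56 tilt 0.18 F [-14.2   7.2  27.8] T [1.37 1.94 0.17] op 0.0299 j [-0.5  -0.05  1.93  0.    1.26  1.05]
[ 0.47542166 -0.32033256  0.32845473]
{"x":0,"y":10,"z":-27,"spin":-0.0}, {"x":0,"y":10,"z":-27,"spin":-0.0}, 
{"x":26,"y":2,"z":1,"spin":3.1}, {"x":26,"y":1,"z":1,"spin":3.1}, {"x":26,"y":-1,"z":1,"spin":3.1}, {"x":26,"y":-2,"z":1,"spin":3.1}, {"x":26,"y":-4,"z":1,"spin":3.1}, 
end [ 0.4753 -0.3187  0.3283] -104.06
```

Call:
send_rows(series=[{"x": 0,"y": 10,"z": -29,"spin": 0,"jaw": 10},{"x": 0,"y": 10,"z": -29,"spin": 0,"jaw": 10},{"x": 26,"y": 2,"z": 0,"spin": 3.1,"jaw": 10},{"x": 26,"y": 1,"z": 0,"spin": 3.1,"jaw": 10},{"x": 26,"y": -1,"z": 0,"spin": 3.1,"jaw": 10},{"x": 26,"y": -2,"z": 0,"spin": 3.1,"jaw": 10},{"x": 26,"y": -4,"z": 0,"spin": 3.1,"jaw": 10},{"x": 0,"y": 0,"z": 0,"spin": 0,"jaw": 10},{"x": 0,"y": 0,"z": 0,"spin": 0,"jaw": 10},{"x": 0,"y": 0,"z": 0,"spin": 0,"jaw": 10}])

```text
t: 12.5
position: [0.4738, -0.318, 0.3305]
orientation: [-0.615, 0.788, 0.0, 0.0]
force: [0.3, 0.7, -3.4]
opening: 0.0297
```

Run:
```python
from plan import *
from h import *
p,a=st()
look('s6',(310,140,80,60),9)
np.set_printoptions(precision=1,suppress=True)
c=crank_pts(p-[0,0,.155],27,a+90)
for k,v in c.items(): print(k,((proj('scene',v)[0]-[310,140]+.5)*9))
```

```text
t 12.5 pos [ 0.4738 -0.318   0.3305] az -104.06 tilt 0.04 F [ 0.3  0.7 -3.4] T [ 0.04  0.   -0.01] op 0.0297 j [-0.72 -0.02  1.81  0.    1.35  1.09]
mouth [414.1 322.8]
hubtop [466.1 234.3]
kbot [292.5 175.5]
ktop [338.9  89.8]
armend [263.2 185.3]
```

View pics/s6z.png

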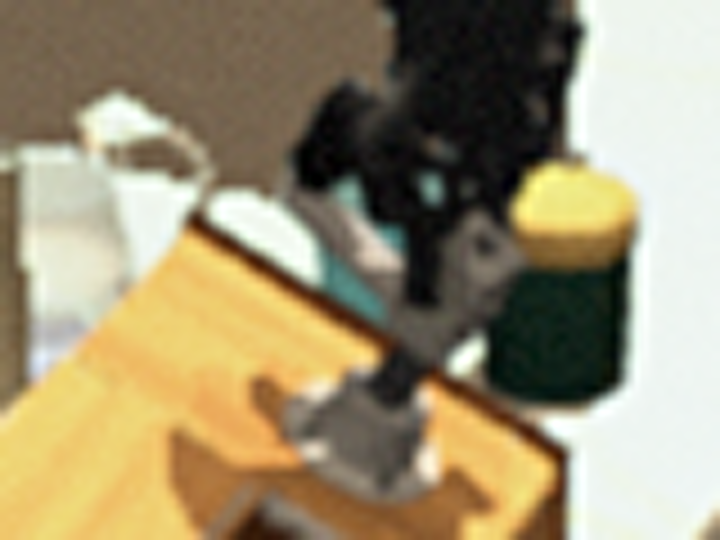

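Run:
```python
from plan import *
from h import *
im,_=save('top','t6'); cv2.imwrite('pics/t6z.png',cv2.resize(im[205:265,375:455],None,fx=9,fy=9,interpolation=cv2.INTER_CUBIC)[...,::-1])
d=np.load('pics/s6.npy'); Cl=cloud('scene',d); np.set_printoptions(precision=4,suppress=True,linewidth=150)
# hub top px around (487,243)/9+(310,140)
for (U,V) in((487,243),(505,250),(475,265),(400,360),(395,375),(370,420),(440,320)):
    u,v=int(U/9+310),int(V/9+140); print(U,V,Cl[v-1:v+2,u-1:u+2].reshape(-1,3).mean(0))
```

```text
487 243 [ 0.4579 -0.3142  0.1829]
505 250 [ 0.454  -0.3241  0.1792]
475 265 [ 0.4613 -0.3041  0.1792]
400 360 [ 0.499  -0.3286  0.1168]
395 375 [ 0.499  -0.3188  0.1175]
370 420 [ 0.5032 -0.311   0.1002]
440 320 [ 0.4736 -0.2995  0.1556]
```

View pics/t6z.png

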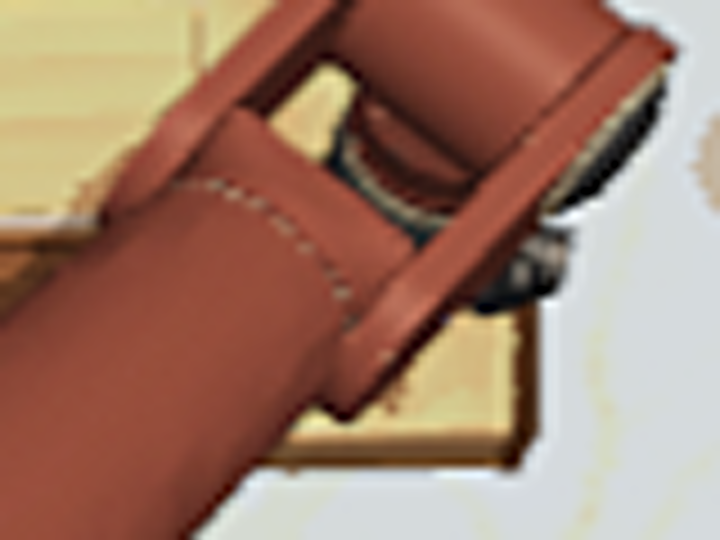

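Run:
```python
from plan import *
from h import *
np.set_printoptions(precision=4,suppress=True,linewidth=150)
p,a=st()
uv=((487)/9-.5+310,(243)/9-.5+140)
for z in(.178,.182,.186,.19): print(z,ray('scene',uv,z))
uv=(401/9-.5+310,352/9-.5+140)
for z in(.12,.125,.13): print('tip',z,ray('scene',uv,z))
uv=(385/9-.5+310,397/9-.5+140)
for z in(.103,.107): print('base',z,ray('scene',uv,z))
# knob/hub image again: principal axis of knob
for al in(20,25,30,35):
    c=crank_pts(p-[0,0,.155],al,a+90)
    print(al,{k:((proj('scene',v)[0]-[310,140]+.5)*9).round(0) for k,v in c.items()})
```

```text
t 12.6 pos [ 0.4738 -0.318   0.3306] az -104.06 tilt 0.01 F [-0.6  0.3 -2.7] T [ 0.03  0.06 -0.01] op 0.0296 j [-0.72 -0.02  1.81  0.    1.35  1.09]
0.178 [ 0.4639 -0.3269  0.178 ]
0.182 [ 0.4611 -0.3191  0.182 ]
0.186 [ 0.4584 -0.3114  0.186 ]
0.19 [ 0.4556 -0.3037  0.19  ]
tip 0.12 [ 0.5006 -0.333   0.12  ]
tip 0.125 [ 0.4972 -0.324   0.125 ]
tip 0.13 [ 0.4938 -0.3149  0.13  ]
base 0.103 [ 0.5038 -0.3249  0.103 ]
base 0.107 [ 0.5011 -0.3179  0.107 ]
20 {'mouth': array([423., 330.]), 'hubtop': array([464., 232.]), 'kbot': array([291., 197.]), 'ktop': array([326., 103.]), 'armend': array([264., 211.])}
25 {'mouth': array([417., 325.]), 'hubtop': array([465., 233.]), 'kbot': array([292., 181.]), 'ktop': array([335.,  93.]), 'armend': array([263., 192.])}
30 {'mouth': array([410., 319.]), 'hubtop': array([467., 235.]), 'kbot': array([294., 166.]), 'ktop': array([345.,  84.]), 'armend': array([264., 174.])}
35 {'mouth': array([404., 313.]), 'hubtop': array([469., 237.]), 'kbot': array([297., 152.]), 'ktop': array([356.,  77.]), 'armend': array([266., 156.])}
```

Call:
send_rows(series=[{"x": 0,"y": -6,"z": 0,"spin": 0,"jaw": 10},{"x": 0,"y": 0,"z": 0,"spin": 0,"jaw": 10},{"x": 0,"y": -1,"z": 3,"spin": 0,"jaw": 10},{"x": -1,"y": -2,"z": 3,"spin": 0,"jaw": 10},{"x": 0,"y": -1,"z": 3,"spin": 0,"jaw": 10},{"x": 0,"y": -1,"z": 2,"spin": 0,"jaw": 10},{"x": 0,"y": 0,"z": 0,"spin": 0,"jaw": 10},{"x": 0,"y": 0,"z": 0,"spin": 0,"jaw": 10},{"x": 0,"y": 0,"z": 0,"spin": 0,"jaw": 10},{"x": 0,"y": 0,"z": 0,"spin": 0,"jaw": 10}])

```text
t: 13.85
position: [0.4846, -0.3204, 0.3199]
orientation: [-0.615, 0.789, -0.0, 0.0]
force: [0.2, 0.6, -2.7]
opening: 0.0296
```

Run:
```python
from plan import *
from h import *
p,a=st()
look('s7',(310,140,80,60),9)
```

```text
t 13.85 pos [ 0.4846 -0.3204  0.3199] az -104.11 tilt 0.01 F [ 0.2  0.6 -2.7] T [0.01 0.06 0.04] op 0.0296 j [-0.71  0.02  1.8  -0.    1.33  1.1 ]
```

View pics/s7z.png

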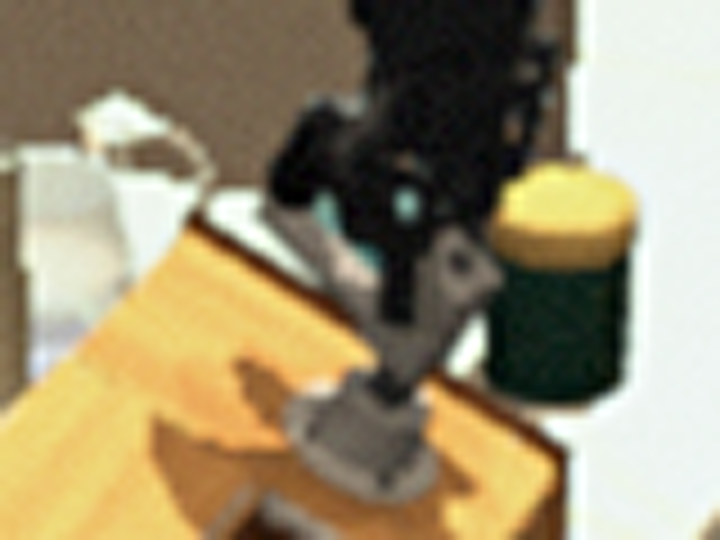

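Call:
send_rows(series=[{"x": 0,"y": -1,"z": 2,"spin": 0,"jaw": 10},{"x": 0,"y": -1,"z": 2,"spin": 0,"jaw": 10},{"x": 0,"y": -1,"z": 2,"spin": 0,"jaw": 10},{"x": 0,"y": -1,"z": 2,"spin": 0,"jaw": 10},{"x": 0,"y": 0,"z": 0,"spin": 0,"jaw": 10},{"x": 0,"y": 0,"z": 0,"spin": 0,"jaw": 10},{"x": 0,"y": 0,"z": 0,"spin": 0,"jaw": 10},{"x": 0,"y": 0,"z": 0,"spin": 0,"jaw": 10},{"x": 0,"y": 0,"z": 0,"spin": 0,"jaw": 10},{"x": 0,"y": 0,"z": 0,"spin": 0,"jaw": 10}])

```text
t: 15.15
position: [0.4876, -0.3216, 0.3107]
orientation: [-0.615, 0.789, 0.001, -0.002]
force: [-5.3, -1.0, -2.9]
opening: 0.0296
```

Run:
```python
from plan import *
p,a=st()
```

```text
t 15.15 pos [ 0.4876 -0.3216  0.3107] az -104.13 tilt 0.26 F [-5.3 -1.  -2.9] T [-0.27  1.09 -0.11] op 0.0296 j [-0.71  0.03  1.79 -0.    1.32  1.11]
```

Call:
send_rows(series=[{"x": 0,"y": 2,"z": 0,"spin": 0,"jaw": 10},{"x": 0,"y": 0,"z": 2,"spin": 0,"jaw": 10},{"x": 0,"y": -1,"z": 2,"spin": 0,"jaw": 10},{"x": 0,"y": 0,"z": 0,"spin": 0,"jaw": 10},{"x": 0,"y": 0,"z": 0,"spin": 0,"jaw": 10},{"x": 0,"y": 0,"z": 0,"spin": 0,"jaw": 10},{"x": 0,"y": 0,"z": 0,"spin": 0,"jaw": 10},{"x": 0,"y": 0,"z": 0,"spin": 0,"jaw": 10},{"x": 0,"y": 0,"z": 0,"spin": 0,"jaw": 10},{"x": 0,"y": 0,"z": 0,"spin": 0,"jaw": 10}])

```text
t: 16.4
position: [0.4876, -0.3215, 0.3079]
orientation: [-0.615, 0.789, -0.001, -0.0]
force: [-3.7, -3.9, -2.2]
opening: 0.0295
```

Run:
```python
from plan import *
from h import *
p,a=st()
look('s8',(310,140,80,60),9)
```

```text
t 16.4 pos [ 0.4876 -0.3215  0.3079] az -104.12 tilt 0.1 F [-3.7 -3.9 -2.2] T [-0.8   0.63 -0.02] op 0.0295 j [-0.71  0.03  1.8  -0.    1.31  1.11]
```

View pics/s8z.png

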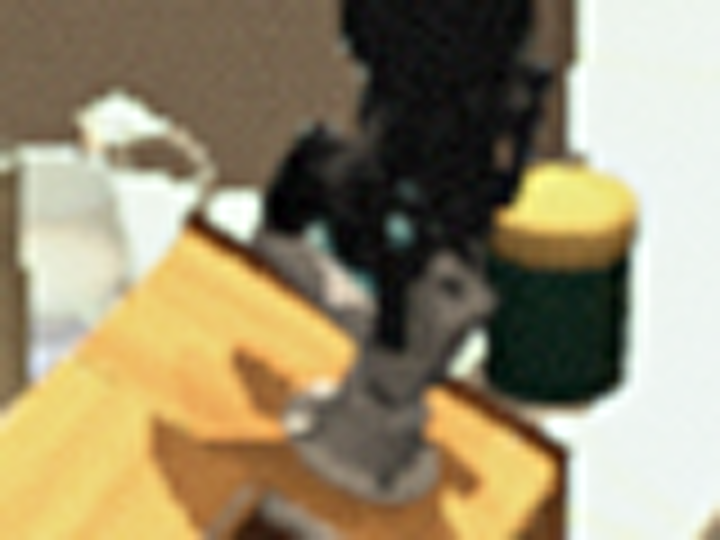

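Call:
send_rows(series=[{"x": 1,"y": 0,"z": 0,"spin": 0,"jaw": 10},{"x": 0,"y": 0,"z": 2,"spin": 0,"jaw": 10},{"x": 0,"y": -1,"z": 2,"spin": 0,"jaw": 10},{"x": 0,"y": -1,"z": 2,"spin": 0,"jaw": 10},{"x": 0,"y": 0,"z": 0,"spin": 0,"jaw": 10},{"x": 0,"y": 0,"z": 0,"spin": 0,"jaw": 10},{"x": 0,"y": 0,"z": 0,"spin": 0,"jaw": 10},{"x": 0,"y": 0,"z": 0,"spin": 0,"jaw": 10},{"x": 0,"y": 0,"z": 0,"spin": 0,"jaw": 10},{"x": 0,"y": 0,"z": 0,"spin": 0,"jaw": 10}])

```text
t: 17.7
position: [0.4892, -0.3225, 0.3017]
orientation: [-0.615, 0.789, 0.0, 0.0]
force: [0.1, -0.8, -3.2]
opening: 0.0298
```

Run:
```python
from plan import *
from h import *
p,a=st()
look('s9',(310,140,80,60),9)
```

```text
t 17.7 pos [ 0.4892 -0.3225  0.3017] az -104.11 tilt 0.01 F [ 0.1 -0.8 -3.2] T [-0.38  0.04  0.02] op 0.0298 j [-0.71  0.05  1.8   0.    1.3   1.11]
```

View pics/s9z.png

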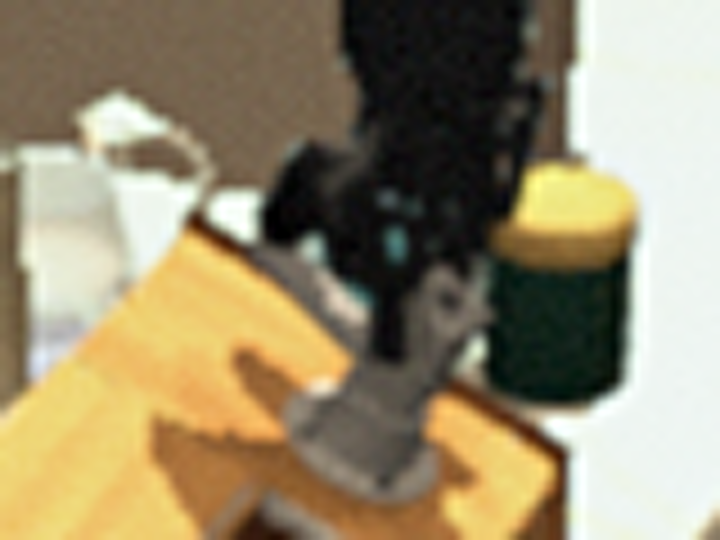

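Call:
send_rows(series=[{"x": 0,"y": -1,"z": 2,"spin": 0,"jaw": 10},{"x": 0,"y": -1,"z": 2,"spin": 0,"jaw": 10},{"x": 0,"y": -1,"z": 2,"spin": 0,"jaw": 10},{"x": 0,"y": -1,"z": 2,"spin": 0,"jaw": 10},{"x": 0,"y": 0,"z": 0,"spin": 0,"jaw": 10},{"x": 0,"y": 0,"z": 0,"spin": 0,"jaw": 10},{"x": 0,"y": 0,"z": 0,"spin": 0,"jaw": 10},{"x": 0,"y": 0,"z": 0,"spin": 0,"jaw": 10},{"x": 0,"y": 0,"z": 0,"spin": 0,"jaw": 10},{"x": 0,"y": 0,"z": 0,"spin": 0,"jaw": 10}])

```text
t: 19.0
position: [0.4936, -0.3238, 0.2977]
orientation: [-0.615, 0.788, -0.0, 0.0]
force: [-7.1, 3.5, 13.8]
opening: 0.0291
```

Run:
```python
from plan import *
from h import *
p,a=st()
look('s10',(310,140,80,60),9)
```

```text
t 19.0 pos [ 0.4936 -0.3238  0.2977] az -104.08 tilt 0.03 F [-7.1  3.5 13.8] T [0.87 1.3  0.1 ] op 0.0291 j [-0.71  0.06  1.79  0.    1.29  1.11]
```

View pics/s10z.png

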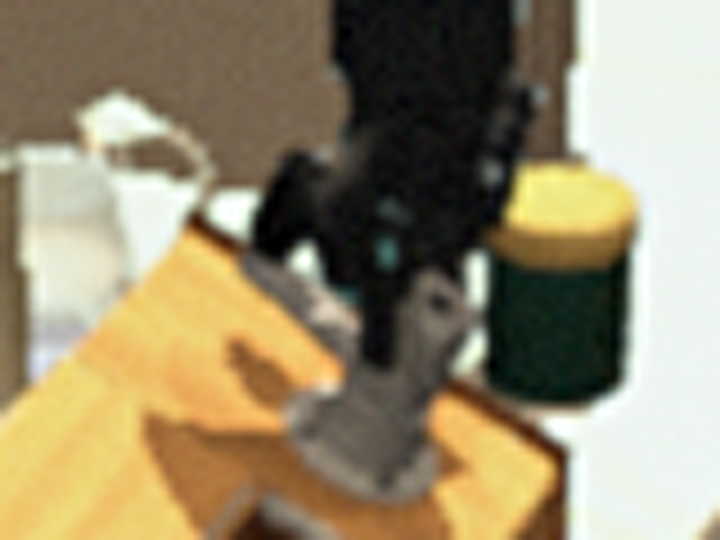

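Run:
```python
from h import *
np.set_printoptions(precision=4,suppress=True)
n=np.array([-np.sin(np.radians(25)),0,np.cos(np.radians(25))])
for C in([.505,-.324,.1032],[.5045,-.324,.107]):
    for s in(0,5,10,15,20): print(C,s,(proj('scene',np.array(C)+n*(.051+s/1e3))[0]-[310,140]+.5)*9)
```

```text
[0.505, -0.324, 0.1032] 0 [435.1509 302.9809]
[0.505, -0.324, 0.1032] 5 [440.5184 293.5857]
[0.505, -0.324, 0.1032] 10 [445.9043 284.1582]
[0.505, -0.324, 0.1032] 15 [451.3089 274.6982]
[0.505, -0.324, 0.1032] 20 [456.7321 265.2055]
[0.5045, -0.324, 0.107] 0 [436.622  294.5283]
[0.5045, -0.324, 0.107] 5 [441.9984 285.1074]
[0.5045, -0.324, 0.107] 10 [447.3934 275.6539]
[0.5045, -0.324, 0.107] 15 [452.807  266.1678]
[0.5045, -0.324, 0.107] 20 [458.2394 256.6489]
```

Call:
send_rows(series=[{"x": 0,"y": 0,"z": -1,"spin": 0,"jaw": 45},{"x": 0,"y": 0,"z": 0,"spin": 0,"jaw": 60},{"x": 0,"y": 0,"z": 0,"spin": 0,"jaw": 60},{"x": 0,"y": 0,"z": 0,"spin": 0,"jaw": 60},{"x": 0,"y": 2,"z": -20,"spin": 0,"jaw": 60},{"x": 0,"y": 5,"z": -30,"spin": 0,"jaw": 60},{"x": 0,"y": 20,"z": -30,"spin": 0,"jaw": 60},{"x": 0,"y": 30,"z": -10,"spin": 0,"jaw": 60},{"x": 0,"y": 30,"z": 0,"spin": 0,"jaw": 60},{"x": 0,"y": 0,"z": 0,"spin": 0,"jaw": 60}])

```text
t: 20.3
position: [0.4077, -0.302, 0.3865]
orientation: [-0.614, 0.789, -0.001, 0.0]
force: [0.1, -0.2, 0.2]
opening: 0.0514
```

Run:
```python
from plan import *
from h import *
p,a=st()
look('s11',(310,140,80,60),9)
im,_=save('top','t11'); cv2.imwrite('pics/t11z.png',cv2.resize(im[195:265,345:445],None,fx=8,fy=8,interpolation=cv2.INTER_CUBIC)[...,::-1])
```

```text
t 20.3 pos [ 0.4077 -0.302   0.3865] az -104.18 tilt 0.15 F [ 0.1 -0.2  0.2] T [-0.02 -0.03 -0.03] op 0.0514 j [-0.78 -0.22  1.9   0.    1.46  1.03]
```

View pics/s11z.png

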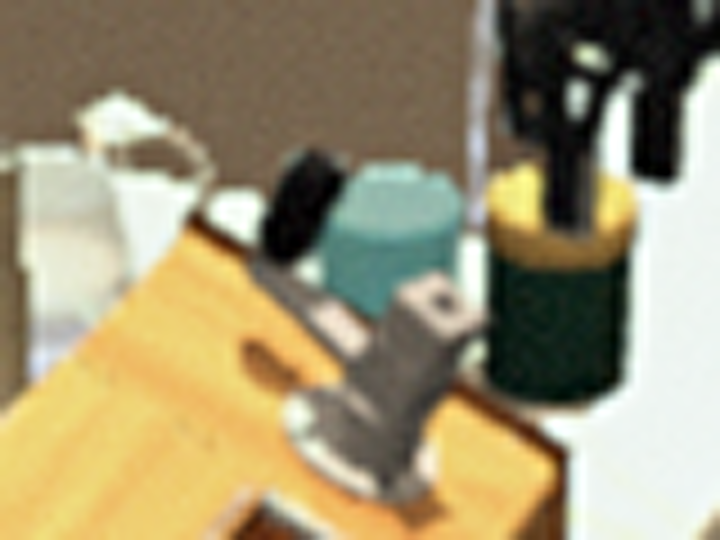

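View pics/t11z.png

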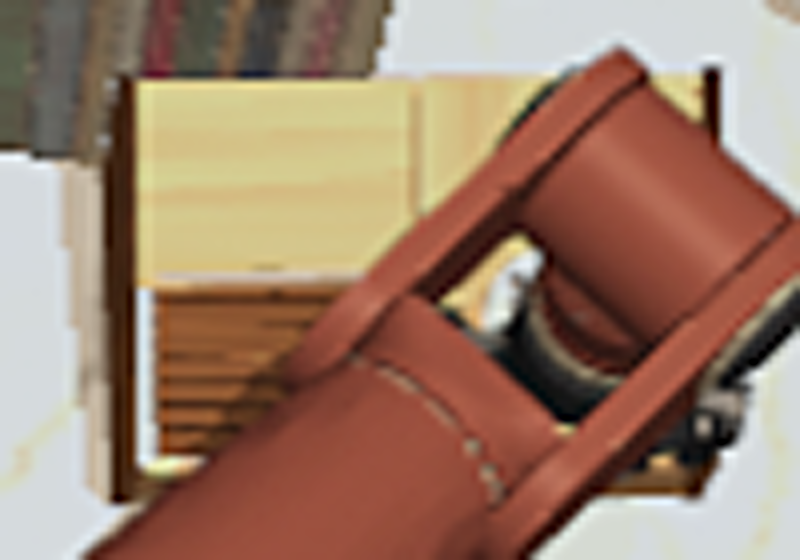

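Run:
```python
from h import *
np.set_printoptions(precision=4,suppress=True)
im=cv2.imread('pics/s11.png'); u,v=np.meshgrid(np.arange(640),np.arange(480))
m=(im.max(2)<70)&(u>=337)&(u<=349)&(v>=155)&(v<=170)
_,lab,stt,cen=cv2.connectedComponentsWithStats(m.astype(np.uint8)); i=1+np.argmax(stt[1:,4]); print(stt[i],cen[i])
b=np.radians(25)
for yaw in (0,1.2):
  y=np.radians(yaw);h=np.array([np.cos(y),np.sin(y),0]);X=np.cos(b)*h+[0,0,np.sin(b)];Y=np.cross([0,0,1],h);n=np.cross(X,Y)
  for C in(np.array([.505,-.324,.1032]),np.array([.505,-.324,.106])):
    print('hole',(proj('scene',C+.051*n)[0]-[310,140]+.5)*9)
    for ps in(-20,-15,-10,-5,0,5): 
        k=C+.038*n+.075*(np.cos(np.radians(ps))*X+np.sin(np.radians(ps))*Y); print(ps,proj('scene',k)[0],k)
```

```text
[339 157   9  13  71] [342.7465 162.9577]
hole [435.1509 302.9809]
-20 [342.5658 162.2844] [ 0.5528 -0.3497  0.1674]
-15 [341.4477 162.6851] [ 0.5546 -0.3434  0.1683]
-10 [340.4364 163.1872] [ 0.5559 -0.337   0.1689]
-5 [339.54   163.7875] [ 0.5567 -0.3305  0.1692]
0 [338.7662 164.4825] [ 0.5569 -0.324   0.1693]
5 [338.1217 165.2676] [ 0.5567 -0.3175  0.1692]
hole [435.3578 296.5877]
-20 [342.5762 161.5782] [ 0.5528 -0.3497  0.1702]
-15 [341.4573 161.9776] [ 0.5546 -0.3434  0.1711]
-10 [340.4451 162.4783] [ 0.5559 -0.337   0.1717]
-5 [339.5481 163.0773] [ 0.5567 -0.3305  0.172 ]
0 [338.7736 163.7711] [ 0.5569 -0.324   0.1721]
5 [338.1286 164.5549] [ 0.5567 -0.3175  0.172 ]
hole [435.553 302.501]
-20 [342.3239 162.3714] [ 0.5533 -0.3486  0.1674]
-15 [341.2348 162.7827] [ 0.555  -0.3424  0.1683]
-10 [340.2543 163.2944] [ 0.5561 -0.336   0.1689]
-5 [339.3907 163.9035] [ 0.5568 -0.3295  0.1692]
0 [338.6511 164.6062] [ 0.5569 -0.3229  0.1693]
5 [338.0422 165.3978] [ 0.5565 -0.3164  0.1692]
hole [435.7603 296.1086]
-20 [342.3341 161.6651] [ 0.5533 -0.3486  0.1702]
-15 [341.2442 162.075 ] [ 0.555  -0.3424  0.1711]
-10 [340.263  162.5854] [ 0.5561 -0.336   0.1717]
-5 [339.3986 163.1932] [ 0.5568 -0.3295  0.172 ]
0 [338.6585 163.8945] [ 0.5569 -0.3229  0.1721]
5 [338.0491 164.6849] [ 0.5565 -0.3164  0.172 ]
```

Run:
```python
from h import *
np.set_printoptions(precision=3,suppress=True)
for f,tcp in(('t6',(.4738,-.318,.3305)),('t11',(.4077,-.302,.3865)),('t5',(.5022,-.1879,.2793))):
    d=np.load(f'pics/{f}.npy'); im=cv2.imread(f'pics/{f}.png'); Cl=cloud('top',d)
    hsv=cv2.cvtColor(im,cv2.COLOR_BGR2HSV); u,v=np.meshgrid(np.arange(640),np.arange(480))
    m=((hsv[...,0]<9)|(hsv[...,0]>172))&(hsv[...,1]>110)&(v>190)&(v<290)&(u>340)&(u<460)
    P=Cl[m]-np.array(tcp); P=P[(P[:,0]>-.1)]
    for z0 in np.arange(-.0,.2,.02):
        q=P[(P[:,2]>=z0)&(P[:,2]<z0+.02)]
        if len(q)>4: print(f,round(z0,2),len(q),'x',np.percentile(q[:,0],[2,98]),'y',np.percentile(q[:,1],[2,98]))
# shelf near bin: depth in top image for x>.6
d=np.load('pics/top0.npy'); Cl=cloud('top',d)
for (u,v) in((400,180),(420,180),(440,178),(460,180),(400,170),(430,160),(370,180),(480,180)): print((u,v),Cl[v-1:v+2,u-1:u+2].reshape(-1,3).mean(0))
```

```text
t6 0.02 15 x [-0.04  -0.021] y [0.001 0.032]
t6 0.04 27 x [-0.039 -0.009] y [-0.001  0.039]
t6 0.06 49 x [-0.069 -0.013] y [-0.006  0.038]
t6 0.08 24 x [-0.093 -0.003] y [-0.013  0.075]
t6 0.1 89 x [-0.09  -0.001] y [-0.014  0.076]
t6 0.12 284 x [-0.076  0.036] y [-0.046  0.071]
t6 0.14 522 x [-0.081  0.038] y [-0.044  0.131]
t6 0.16 335 x [-0.099 -0.008] y [-0.006  0.133]
t6 0.18 39 x [-0.099 -0.062] y [0.078 0.132]
t11 0.02 13 x [-0.04  -0.026] y [0.001 0.028]
t11 0.04 29 x [-0.04  -0.009] y [0.    0.038]
t11 0.06 44 x [-0.063 -0.008] y [-0.012  0.039]
t11 0.08 34 x [-0.097  0.002] y [-0.009  0.086]
t11 0.1 100 x [-0.095  0.002] y [-0.007  0.091]
t11 0.12 368 x [-0.078  0.045] y [-0.045  0.143]
t11 0.14 835 x [-0.097  0.037] y [-0.04   0.138]
t11 0.16 139 x [-0.099 -0.002] y [0.016 0.147]
t5 0.02 22 x [-0.041 -0.013] y [-0.012  0.037]
t5 0.04 24 x [-0.04  -0.013] y [-0.009  0.038]
t5 0.06 40 x [-0.046 -0.016] y [-0.012  0.04 ]
t5 0.08 15 x [-0.075 -0.015] y [-0.024  0.064]
t5 0.1 72 x [-0.091 -0.016] y [-0.019  0.065]
t5 0.12 293 x [-0.07   0.035] y [-0.046  0.067]
t5 0.14 388 x [-0.069  0.03 ] y [-0.048  0.075]
t5 0.16 242 x [-0.099 -0.003] y [-0.031  0.109]
t5 0.18 77 x [-0.099 -0.064] y [0.021 0.104]
(400, 180) [ 0.615 -0.243  0.344]
(420, 180) [ 0.618 -0.312  0.34 ]
(440, 178) [ 0.624 -0.38   0.343]
(460, 180) [ 0.62  -0.449  0.337]
(400, 170) [ 0.655 -0.245  0.339]
(430, 160) [ 0.682 -0.345  0.363]
(370, 180) [ 0.616 -0.141  0.339]
(480, 180) [ 0.619 -0.516  0.341]
```

```bash
cat >> plan.py <<'E'
def frame(C=(.5035,-.324,.104),yaw=1.0):
    b=np.radians(25);y=np.radians(yaw);h=np.array([np.cos(y),np.sin(y),0]);X=np.cos(b)*h+[0,0,np.sin(b)];Y=np.cross([0,0,1],h);return np.array(C),X,Y,np.cross(X,Y)
def knobtcp(psi,k=.042,**kw):
    C,X,Y,n=frame(**kw);a=np.radians(psi); return C+k*n+.075*(np.cos(a)*X+np.sin(a)*Y)+[0,0,.155]
E
python3 - <<'E'
from plan import *
p,a=st()
t=knobtcp(-17); print(t)
plan(p,a,[((t[0],t[1],.40),-89,4),(t,-89,3)])
E
```

```text
t 20.4 pos [ 0.4088 -0.3024  0.386 ] az -104.13 tilt 0.12 F [0.3 0.3 0.5] T [0.1  0.02 0.02] op 0.0514 j [-0.78 -0.22  1.9   0.    1.46  1.03]
[ 0.55112851 -0.34509986  0.32737632]
{"x":2,"y":-37,"z":-4,"spin":-3.8}, {"x":4,"y":-37,"z":-4,"spin":-3.8}, {"x":7,"y":-37,"z":-4,"spin":-3.8}, {"x":9,"y":-36,"z":-4,"spin":-3.8}, 
{"x":0,"y":0,"z":25,"spin":0.0}, {"x":0,"y":0,"z":25,"spin":0.0}, {"x":0,"y":0,"z":25,"spin":0.0}, 
end [ 0.5514 -0.3458  0.327 ] -88.93
```

Going above the knob first, then I'll look before descending.

Call:
send_rows(series=[{"x": 2,"y": -37,"z": -4,"spin": -3.8,"jaw": 100},{"x": 4,"y": -37,"z": -4,"spin": -3.8,"jaw": 100},{"x": 7,"y": -37,"z": -4,"spin": -3.8,"jaw": 100},{"x": 9,"y": -36,"z": -4,"spin": -3.8,"jaw": 100},{"x": 0,"y": 0,"z": 10,"spin": 0,"jaw": 100},{"x": 0,"y": 0,"z": 5,"spin": 0,"jaw": 100},{"x": 0,"y": 0,"z": 0,"spin": 0,"jaw": 100},{"x": 0,"y": 0,"z": 0,"spin": 0,"jaw": 100},{"x": 0,"y": 0,"z": 0,"spin": 0,"jaw": 100},{"x": 0,"y": 0,"z": 0,"spin": 0,"jaw": 100}])

```text
t: 21.65
position: [0.5512, -0.3457, 0.3862]
orientation: [0.714, -0.7, 0.0, -0.0]
force: [-0.4, -0.2, -0.3]
opening: 0.0855
```

Run:
```python
from plan import *
from h import *
p,a=st()
look('s12',(300,120,90,65),8)
print((proj('scene',p-[0,0,.155])[0]-[300,120]+.5)*8,(proj('scene',p-[0,0,.06])[0]-[300,120]+.5)*8)
```

```text
t 21.65 pos [ 0.5512 -0.3457  0.3862] az -88.92 tilt 0.04 F [-0.4 -0.2 -0.3] T [-0.03 -0.01  0.02] op 0.0855 j [-0.67  0.12  1.57  0.    1.45  0.88]
[346.49385161 215.28981759] [349.51357588  10.72514193]
```

View pics/s12z.png

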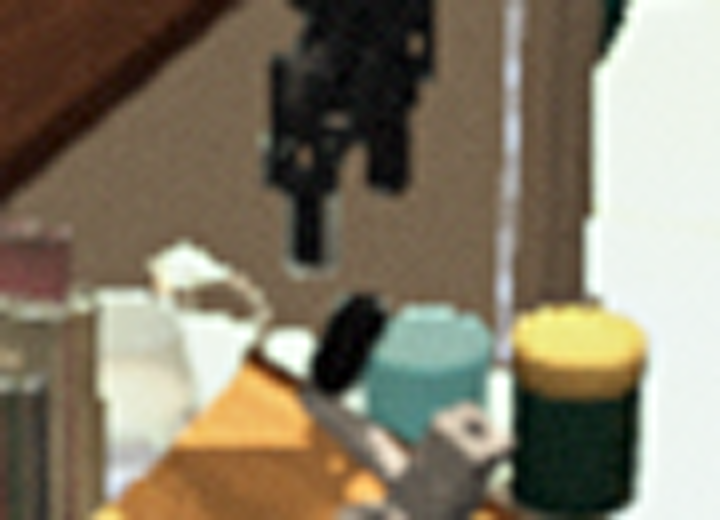

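Call:
send_rows(series=[{"x": 0,"y": 0,"z": 20,"spin": 0,"jaw": 100},{"x": 0,"y": 0,"z": 20,"spin": 0,"jaw": 100},{"x": 0,"y": 0,"z": 18,"spin": 0,"jaw": 100},{"x": 0,"y": 0,"z": 0,"spin": 0,"jaw": 60},{"x": 0,"y": 0,"z": 0,"spin": 0,"jaw": 10},{"x": 0,"y": 0,"z": 0,"spin": 0,"jaw": 10},{"x": 0,"y": 0,"z": 0,"spin": 0,"jaw": 10},{"x": 0,"y": 0,"z": 0,"spin": 0,"jaw": 10},{"x": 0,"y": 0,"z": 0,"spin": 0,"jaw": 10},{"x": 0,"y": 0,"z": 0,"spin": 0,"jaw": 10}], grip_force=25)

```text
t: 22.95
position: [0.5517, -0.346, 0.3289]
orientation: [0.714, -0.7, 0.001, -0.0]
force: [1.9, -1.5, 3.6]
opening: 0.0248
```

```bash
cat >> plan.py <<'E'
def arc(psi0,step,nr,A=-89,start=None,**kw):
    """rows for knob circle; step neg = clockwise; rounds to 0.5 mm with carried remainder"""
    a=np.radians(A); tx=np.array([np.cos(a),np.sin(a),0]); ty=np.array([np.sin(a),-np.cos(a),0]); tz=np.array([0,0,-1.])
    cur=knobtcp(psi0,**kw) if start is None else np.array(start)
    for i in range(nr):
        d=knobtcp(psi0+step*(i+1),**kw)-cur; sh=[round(float(d@t)*1e3) for t in(tx,ty,tz)]
        cur=cur+(sh[0]*tx+sh[1]*ty+sh[2]*tz)/1e3
        print('{"x": %d, "y": %d, "z": %d, "spin": 0, "jaw": 10}'%tuple(sh),end=', ')
    print('\nend psi',psi0+step*nr)
E
python3 - <<'E'
from plan import *
p,a=st()
arc(-17,-10,10)
E
```

```text
t 22.95 pos [ 0.5517 -0.346   0.3289] az -88.92 tilt 0.15 F [ 1.9 -1.5  3.6] T [-0.16 -0.21 -0.01] op 0.0248 j [-0.67  0.17  1.62  0.    1.35  0.88]
{"x": 12, "y": 4, "z": 2, "spin": 0, "jaw": 10}, {"x": 11, "y": 7, "z": 3, "spin": 0, "jaw": 10}, {"x": 10, "y": 8, "z": 4, "spin": 0, "jaw": 10}, {"x": 8, "y": 9, "z": 4, "spin": 0, "jaw": 10}, {"x": 6, "y": 10, "z": 5, "spin": 0, "jaw": 10}, {"x": 4, "y": 12, "z": 5, "spin": 0, "jaw": 10}, {"x": 2, "y": 11, "z": 6, "spin": 0, "jaw": 10}, {"x": 0, "y": 12, "z": 5, "spin": 0, "jaw": 10}, {"x": -3, "y": 12, "z": 6, "spin": 0, "jaw": 10}, {"x": -5, "y": 11, "z": 5, "spin": 0, "jaw": 10}, 
end psi -117
```

Call:
send_rows(series=[{"x": 12,"y": 4,"z": 2,"spin": 0,"jaw": 10},{"x": 11,"y": 7,"z": 3,"spin": 0,"jaw": 10},{"x": 10,"y": 8,"z": 4,"spin": 0,"jaw": 10},{"x": 8,"y": 9,"z": 4,"spin": 0,"jaw": 10},{"x": 6,"y": 10,"z": 5,"spin": 0,"jaw": 10},{"x": 4,"y": 12,"z": 5,"spin": 0,"jaw": 10},{"x": 2,"y": 11,"z": 6,"spin": 0,"jaw": 10},{"x": 0,"y": 12,"z": 5,"spin": 0,"jaw": 10},{"x": -3,"y": 12,"z": 6,"spin": 0,"jaw": 10},{"x": -5,"y": 11,"z": 5,"spin": 0,"jaw": 10}])

```text
t: 24.2
position: [0.4554, -0.3925, 0.2828]
orientation: [0.714, -0.701, -0.0, -0.0]
force: [-0.2, 1.3, 6.5]
opening: 0.0252
```

Run:
```python
from plan import *
from h import *
p,a=st()
print(knobtcp(-117))
look('s13',(300,140,90,70),8)
arc(-117,-10,10)
```

```text
t 24.2 pos [ 0.4554 -0.3925  0.2828] az -88.93 tilt 0.07 F [-0.2  1.3  6.5] T [ 0.33 -0.36  0.05] op 0.0252 j [-0.84  0.1   1.77  0.    1.27  0.72]
[ 0.45606457 -0.39166366  0.28267508]
{"x": -7, "y": 10, "z": 5, "spin": 0, "jaw": 10}, {"x": -9, "y": 9, "z": 4, "spin": 0, "jaw": 10}, {"x": -10, "y": 7, "z": 3, "spin": 0, "jaw": 10}, {"x": -12, "y": 6, "z": 3, "spin": 0, "jaw": 10}, {"x": -12, "y": 3, "z": 1, "spin": 0, "jaw": 10}, {"x": -13, "y": 2, "z": 1, "spin": 0, "jaw": 10}, {"x": -13, "y": 0, "z": 0, "spin": 0, "jaw": 10}, {"x": -13, "y": -3, "z": -1, "spin": 0, "jaw": 10}, {"x": -12, "y": -4, "z": -2, "spin": 0, "jaw": 10}, {"x": -11, "y": -7, "z": -3, "spin": 0, "jaw": 10}, 
end psi -217
```

View pics/s13z.png

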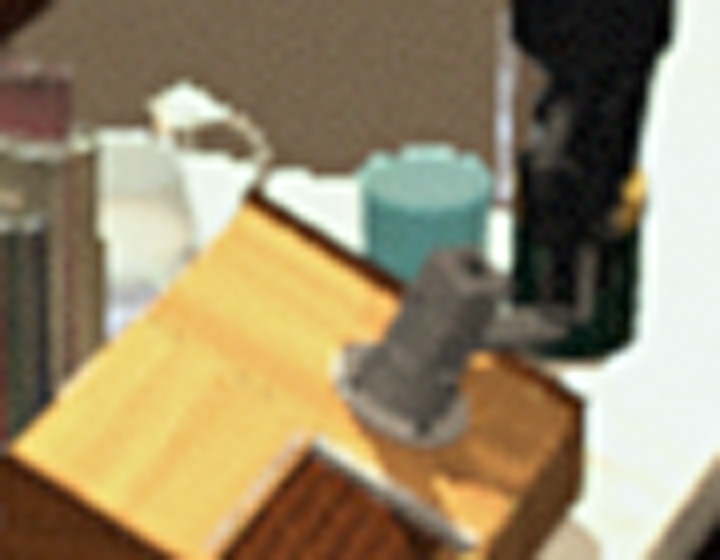

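Call:
send_rows(series=[{"x": -7,"y": 10,"z": 5,"spin": 0,"jaw": 10},{"x": -9,"y": 9,"z": 4,"spin": 0,"jaw": 10},{"x": -10,"y": 7,"z": 3,"spin": 0,"jaw": 10},{"x": -12,"y": 6,"z": 3,"spin": 0,"jaw": 10},{"x": -12,"y": 3,"z": 1,"spin": 0,"jaw": 10},{"x": -13,"y": 2,"z": 1,"spin": 0,"jaw": 10},{"x": -13,"y": 0,"z": 0,"spin": 0,"jaw": 10},{"x": -13,"y": -3,"z": -1,"spin": 0,"jaw": 10},{"x": -12,"y": -4,"z": -2,"spin": 0,"jaw": 10},{"x": -11,"y": -7,"z": -3,"spin": 0,"jaw": 10}])

```text
t: 25.5
position: [0.4314, -0.2816, 0.2727]
orientation: [0.714, -0.7, 0.003, 0.001]
force: [2.2, -5.5, 5.1]
opening: 0.0248
```

Run:
```python
from plan import *
from h import *
p,a=st()
print(knobtcp(-217))
look('s14',(300,140,90,70),8)
arc(-217,-10,10)
arc(-317,-10,10)
```

```text
t 25.5 pos [ 0.4314 -0.2816  0.2727] az -88.93 tilt 0.31 F [ 2.2 -5.5  5.1] T [-1.3  -0.6  -0.09] op 0.0248 j [-0.72 -0.09  1.98 -0.    1.24  0.83]
[ 0.43068755 -0.28012794  0.27175108]
{"x": -10, "y": -8, "z": -4, "spin": 0, "jaw": 10}, {"x": -8, "y": -9, "z": -4, "spin": 0, "jaw": 10}, {"x": -6, "y": -11, "z": -5, "spin": 0, "jaw": 10}, {"x": -4, "y": -11, "z": -5, "spin": 0, "jaw": 10}, {"x": -2, "y": -12, "z": -6, "spin": 0, "jaw": 10}, {"x": 1, "y": -12, "z": -5, "spin": 0, "jaw": 10}, {"x": 2, "y": -11, "z": -6, "spin": 0, "jaw": 10}, {"x": 5, "y": -11, "z": -5, "spin": 0, "jaw": 10}, {"x": 7, "y": -10, "z": -4, "spin": 0, "jaw": 10}, {"x": 9, "y": -9, "z": -4, "spin": 0, "jaw": 10}, 
end psi -317
{"x": 10, "y": -7, "z": -3, "spin": 0, "jaw": 10}, {"x": 12, "y": -6, "z": -3, "spin": 0, "jaw": 10}, {"x": 12, "y": -4, "z": -2, "spin": 0, "jaw": 10}, {"x": 13, "y": -1, "z": 0, "spin": 0, "jaw": 10}, {"x": 13, "y": 0, "z": 0, "spin": 0, "jaw": 10}, {"x": 13, "y": 3, "z": 1, "spin": 0, "jaw": 10}, {"x": 12, "y": 4, "z": 2, "spin": 0, "jaw": 10}, {"x": 11, "y": 6, "z": 3, "spin": 0, "jaw": 10}, {"x": 10, "y": 8, "z": 4, "spin": 0, "jaw": 10}, {"x": 8, "y": 10, "z": 4, "spin": 0, "jaw": 10}, 
end psi -417
```

View pics/s14z.png

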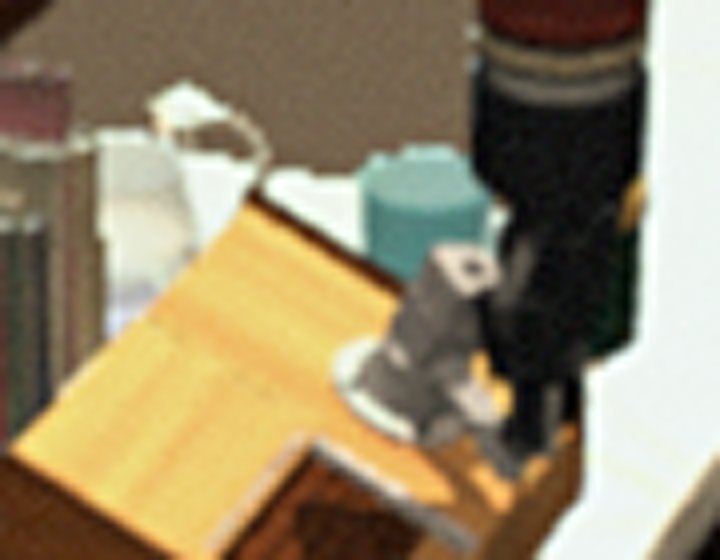

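Call:
send_rows(series=[{"x": -10,"y": -8,"z": -4,"spin": 0,"jaw": 10},{"x": -8,"y": -9,"z": -4,"spin": 0,"jaw": 10},{"x": -6,"y": -11,"z": -5,"spin": 0,"jaw": 10},{"x": -4,"y": -11,"z": -5,"spin": 0,"jaw": 10},{"x": -2,"y": -12,"z": -6,"spin": 0,"jaw": 10},{"x": 1,"y": -12,"z": -5,"spin": 0,"jaw": 10},{"x": 2,"y": -11,"z": -6,"spin": 0,"jaw": 10},{"x": 5,"y": -11,"z": -5,"spin": 0,"jaw": 10},{"x": 7,"y": -10,"z": -4,"spin": 0,"jaw": 10},{"x": 9,"y": -9,"z": -4,"spin": 0,"jaw": 10}])

```text
t: 26.8
position: [0.5345, -0.2715, 0.3199]
orientation: [0.714, -0.7, -0.004, -0.001]
force: [-3.4, 8.4, 12.6]
opening: 0.0251
```

Run:
```python
from plan import *
from h import *
p,a=st()
print(knobtcp(-317))
look('s15',(300,140,90,70),8)
```

```text
t 26.8 pos [ 0.5345 -0.2715  0.3199] az -88.88 tilt 0.46 F [-3.4  8.4 12.6] T [ 1.02  0.71 -0.1 ] op 0.0251 j [-0.59  0.06  1.75  0.    1.34  0.96]
[ 0.53456484 -0.27230009  0.32024618]
```

View pics/s15z.png

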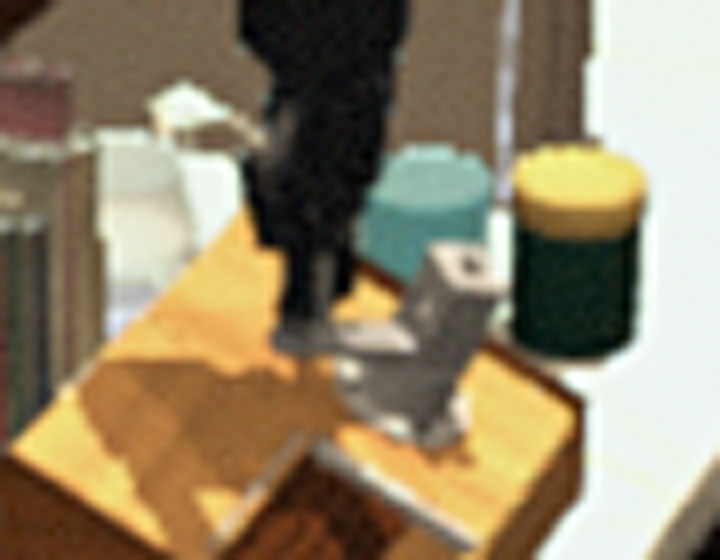

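Seated and winding well. I'll carry on.

Call:
send_rows(series=[{"x": 10,"y": -7,"z": -3,"spin": 0,"jaw": 10},{"x": 12,"y": -6,"z": -3,"spin": 0,"jaw": 10},{"x": 12,"y": -4,"z": -2,"spin": 0,"jaw": 10},{"x": 13,"y": -1,"z": 0,"spin": 0,"jaw": 10},{"x": 13,"y": 0,"z": 0,"spin": 0,"jaw": 10},{"x": 13,"y": 3,"z": 1,"spin": 0,"jaw": 10},{"x": 12,"y": 4,"z": 2,"spin": 0,"jaw": 10},{"x": 11,"y": 6,"z": 3,"spin": 0,"jaw": 10},{"x": 10,"y": 8,"z": 4,"spin": 0,"jaw": 10},{"x": 8,"y": 10,"z": 4,"spin": 0,"jaw": 10}])

```text
t: 28.1
position: [0.5242, -0.3884, 0.3156]
orientation: [0.714, -0.7, 0.002, 0.0]
force: [2.7, -4.7, 6.5]
opening: 0.0249
```

Run:
```python
from plan import *
from h import *
p,a=st()
print(knobtcp(-417))
look('s16',(290,150,100,75),8)
arc(-417,-10,10,start=p)
```

```text
t 28.1 pos [ 0.5242 -0.3884  0.3156] az -88.91 tilt 0.28 F [ 2.7 -4.7  6.5] T [-0.46 -0.36  0.07] op 0.0249 j [-0.75  0.18  1.63 -0.    1.33  0.8 ]
[ 0.52386565 -0.38655439  0.31432801]
{"x": 4, "y": 11, "z": 6, "spin": 0, "jaw": 10}, {"x": 4, "y": 11, "z": 5, "spin": 0, "jaw": 10}, {"x": 2, "y": 12, "z": 6, "spin": 0, "jaw": 10}, {"x": 0, "y": 12, "z": 5, "spin": 0, "jaw": 10}, {"x": -3, "y": 11, "z": 6, "spin": 0, "jaw": 10}, {"x": -5, "y": 11, "z": 5, "spin": 0, "jaw": 10}, {"x": -7, "y": 10, "z": 5, "spin": 0, "jaw": 10}, {"x": -9, "y": 9, "z": 4, "spin": 0, "jaw": 10}, {"x": -10, "y": 7, "z": 3, "spin": 0, "jaw": 10}, {"x": -11, "y": 6, "z": 3, "spin": 0, "jaw": 10}, 
end psi -517
```

View pics/s16z.png

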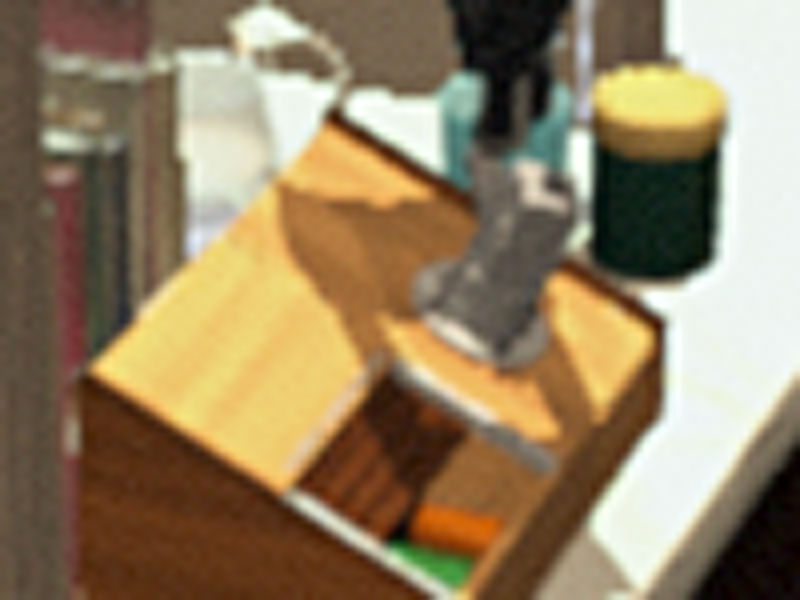

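Call:
send_rows(series=[{"x": 5,"y": 11,"z": 6,"spin": 0,"jaw": 10},{"x": 4,"y": 11,"z": 5,"spin": 0,"jaw": 10},{"x": 2,"y": 12,"z": 6,"spin": 0,"jaw": 10},{"x": 0,"y": 12,"z": 5,"spin": 0,"jaw": 10},{"x": -3,"y": 11,"z": 6,"spin": 0,"jaw": 10},{"x": -5,"y": 11,"z": 5,"spin": 0,"jaw": 10},{"x": -7,"y": 10,"z": 5,"spin": 0,"jaw": 10},{"x": -9,"y": 9,"z": 4,"spin": 0,"jaw": 10},{"x": -10,"y": 7,"z": 3,"spin": 0,"jaw": 10},{"x": -11,"y": 6,"z": 3,"spin": 0,"jaw": 10}])

```text
t: 29.4
position: [0.4238, -0.3551, 0.2672]
orientation: [0.714, -0.701, 0.002, -0.001]
force: [6.9, 0.4, 8.9]
opening: 0.0248
```

Run:
```python
from plan import *
p,a=st()
print(knobtcp(-517))
arc(-517,-10,10,start=p)
arc(-617,-10,10)
```

```text
t 29.4 pos [ 0.4238 -0.3551  0.2672] az -88.95 tilt 0.26 F [6.9 0.4 8.9] T [ 0.06 -1.33  0.05] op 0.0248 j [-0.83  0.01  1.9   0.    1.23  0.72]
[ 0.42370415 -0.35470214  0.26788826]
{"x": -13, "y": 4, "z": 1, "spin": 0, "jaw": 10}, {"x": -13, "y": 1, "z": 1, "spin": 0, "jaw": 10}, {"x": -13, "y": 0, "z": 0, "spin": 0, "jaw": 10}, {"x": -13, "y": -2, "z": -2, "spin": 0, "jaw": 10}, {"x": -12, "y": -5, "z": -2, "spin": 0, "jaw": 10}, {"x": -11, "y": -6, "z": -3, "spin": 0, "jaw": 10}, {"x": -10, "y": -8, "z": -3, "spin": 0, "jaw": 10}, {"x": -8, "y": -9, "z": -5, "spin": 0, "jaw": 10}, {"x": -6, "y": -11, "z": -4, "spin": 0, "jaw": 10}, {"x": -4, "y": -11, "z": -6, "spin": 0, "jaw": 10}, 
end psi -617
{"x": -2, "y": -12, "z": -5, "spin": 0, "jaw": 10}, {"x": 1, "y": -12, "z": -6, "spin": 0, "jaw": 10}, {"x": 2, "y": -11, "z": -5, "spin": 0, "jaw": 10}, {"x": 5, "y": -11, "z": -6, "spin": 0, "jaw": 10}, {"x": 7, "y": -10, "z": -4, "spin": 0, "jaw": 10}, {"x": 9, "y": -9, "z": -4, "spin": 0, "jaw": 10}, {"x": 10, "y": -7, "z": -4, "spin": 0, "jaw": 10}, {"x": 12, "y": -6, "z": -2, "spin": 0, "jaw": 10}, {"x": 12, "y": -4, "z": -2, "spin": 0, "jaw": 10}, {"x": 13, "y": -1, "z": -1, "spin": 0, "jaw": 10}, 
end psi -717
```

Call:
send_rows(series=[{"x": -13,"y": 3,"z": 1,"spin": 0,"jaw": 10},{"x": -13,"y": 1,"z": 1,"spin": 0,"jaw": 10},{"x": -13,"y": 0,"z": 0,"spin": 0,"jaw": 10},{"x": -13,"y": -2,"z": -2,"spin": 0,"jaw": 10},{"x": -12,"y": -5,"z": -2,"spin": 0,"jaw": 10},{"x": -11,"y": -6,"z": -3,"spin": 0,"jaw": 10},{"x": -10,"y": -8,"z": -3,"spin": 0,"jaw": 10},{"x": -8,"y": -9,"z": -5,"spin": 0,"jaw": 10},{"x": -6,"y": -11,"z": -4,"spin": 0,"jaw": 10},{"x": -4,"y": -11,"z": -6,"spin": 0,"jaw": 10}])

```text
t: 30.65
position: [0.469, -0.2524, 0.2893]
orientation: [0.714, -0.701, 0.001, 0.003]
force: [-2.6, -8.6, 4.2]
opening: 0.0248
```

Call:
send_rows(series=[{"x": -2,"y": -12,"z": -5,"spin": 0,"jaw": 10},{"x": 1,"y": -12,"z": -6,"spin": 0,"jaw": 10},{"x": 2,"y": -11,"z": -5,"spin": 0,"jaw": 10},{"x": 5,"y": -11,"z": -6,"spin": 0,"jaw": 10},{"x": 7,"y": -10,"z": -4,"spin": 0,"jaw": 10},{"x": 9,"y": -9,"z": -4,"spin": 0,"jaw": 10},{"x": 10,"y": -7,"z": -4,"spin": 0,"jaw": 10},{"x": 12,"y": -6,"z": -2,"spin": 0,"jaw": 10},{"x": 0,"y": 0,"z": 0,"spin": 0,"jaw": 10},{"x": 0,"y": 0,"z": 0,"spin": 0,"jaw": 10}])

```text
t: 31.9
position: [0.549, -0.2931, 0.3264]
orientation: [0.714, -0.7, 0.0, -0.002]
force: [2.6, 3.5, 10.2]
opening: 0.0251
```

Run:
```python
from plan import *
from h import *
p,a=st()
print(knobtcp(-697))
look('s17',(290,150,100,75),8)
arc(-697,-5,10)
arc(-697,-5,10,start=p)
arc(-747,-5,10)
```

```text
t 31.9 pos [ 0.549  -0.2931  0.3264] az -88.89 tilt 0.19 F [ 2.6  3.5 10.2] T [ 0.47 -0.34 -0.09] op 0.0251 j [-0.61  0.1   1.69  0.    1.34  0.94]
[ 0.54780132 -0.29391742  0.32624159]
{"x": 6, "y": -2, "z": -1, "spin": 0, "jaw": 10}, {"x": 6, "y": -2, "z": -1, "spin": 0, "jaw": 10}, {"x": 7, "y": -1, "z": 0, "spin": 0, "jaw": 10}, {"x": 6, "y": 0, "z": 0, "spin": 0, "jaw": 10}, {"x": 7, "y": 0, "z": -1, "spin": 0, "jaw": 10}, {"x": 6, "y": 0, "z": 1, "spin": 0, "jaw": 10}, {"x": 7, "y": 1, "z": 0, "spin": 0, "jaw": 10}, {"x": 6, "y": 2, "z": 1, "spin": 0, "jaw": 10}, {"x": 6, "y": 2, "z": 1, "spin": 0, "jaw": 10}, {"x": 6, "y": 2, "z": 1, "spin": 0, "jaw": 10}, 
end psi -747
{"x": 7, "y": -1, "z": -1, "spin": 0, "jaw": 10}, {"x": 6, "y": -1, "z": -1, "spin": 0, "jaw": 10}, {"x": 7, "y": -2, "z": 0, "spin": 0, "jaw": 10}, {"x": 6, "y": 0, "z": 0, "spin": 0, "jaw": 10}, {"x": 7, "y": 0, "z": 0, "spin": 0, "jaw": 10}, {"x": 6, "y": 0, "z": 0, "spin": 0, "jaw": 10}, {"x": 7, "y": 1, "z": 0, "spin": 0, "jaw": 10}, {"x": 6, "y": 2, "z": 1, "spin": 0, "jaw": 10}, {"x": 6, "y": 2, "z": 1, "spin": 0, "jaw": 10}, {"x": 6, "y": 2, "z": 1, "spin": 0, "jaw": 10}, 
end psi -747
{"x": 6, "y": 3, "z": 1, "spin": 0, "jaw": 10}, {"x": 5, "y": 3, "z": 2, "spin": 0, "jaw": 10}, {"x": 5, "y": 4, "z": 2, "spin": 0, "jaw": 10}, {"x": 5, "y": 4, "z": 2, "spin": 0, "jaw": 10}, {"x": 4, "y": 5, "z": 2, "spin": 0, "jaw": 10}, {"x": 4, "y": 5, "z": 2, "spin": 0, "jaw": 10}, {"x": 3, "y": 5, "z": 2, "spin": 0, "jaw": 10}, {"x": 3, "y": 5, "z": 3, "spin": 0, "jaw": 10}, {"x": 2, "y": 6, "z": 2, "spin": 0, "jaw": 10}, {"x": 2, "y": 5, "z": 3, "spin": 0, "jaw": 10}, 
end psi -797
```

View pics/s17z.png

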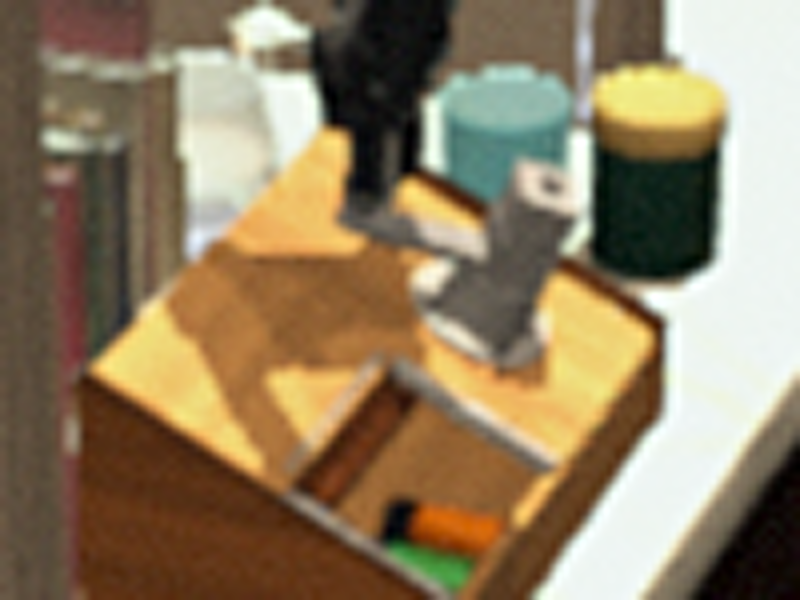

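Call:
send_rows(series=[{"x": 7,"y": -1,"z": -1,"spin": 0,"jaw": 10},{"x": 6,"y": -1,"z": -1,"spin": 0,"jaw": 10},{"x": 7,"y": -1,"z": 0,"spin": 0,"jaw": 10},{"x": 6,"y": 0,"z": 0,"spin": 0,"jaw": 10},{"x": 7,"y": 0,"z": 0,"spin": 0,"jaw": 10},{"x": 6,"y": 0,"z": 0,"spin": 0,"jaw": 10},{"x": 7,"y": 1,"z": 0,"spin": 0,"jaw": 10},{"x": 6,"y": 2,"z": 1,"spin": 0,"jaw": 10},{"x": 6,"y": 2,"z": 1,"spin": 0,"jaw": 10},{"x": 6,"y": 2,"z": 1,"spin": 0,"jaw": 10}])

```text
t: 33.2
position: [0.5469, -0.3586, 0.3268]
orientation: [0.714, -0.7, 0.005, -0.001]
force: [7.1, -2.5, 8.0]
opening: 0.0251
```

Run:
```python
from plan import *
from h import *
p,a=st()
print(knobtcp(-747))
look('s18',(290,150,100,75),8)
arc(-747,-5,10,start=p)
```

```text
t 33.2 pos [ 0.5469 -0.3586  0.3268] az -88.9 tilt 0.56 F [ 7.1 -2.5  8. ] T [-0.47 -1.19  0.03] op 0.0251 j [-0.69  0.17  1.61  0.    1.34  0.86]
[ 0.54690222 -0.35729689  0.3253066 ]
{"x": 4, "y": 3, "z": 3, "spin": 0, "jaw": 10}, {"x": 6, "y": 3, "z": 1, "spin": 0, "jaw": 10}, {"x": 5, "y": 4, "z": 2, "spin": 0, "jaw": 10}, {"x": 4, "y": 4, "z": 2, "spin": 0, "jaw": 10}, {"x": 5, "y": 5, "z": 2, "spin": 0, "jaw": 10}, {"x": 4, "y": 5, "z": 3, "spin": 0, "jaw": 10}, {"x": 3, "y": 5, "z": 2, "spin": 0, "jaw": 10}, {"x": 3, "y": 5, "z": 2, "spin": 0, "jaw": 10}, {"x": 2, "y": 6, "z": 3, "spin": 0, "jaw": 10}, {"x": 2, "y": 5, "z": 3, "spin": 0, "jaw": 10}, 
end psi -797
```

View pics/s18z.png

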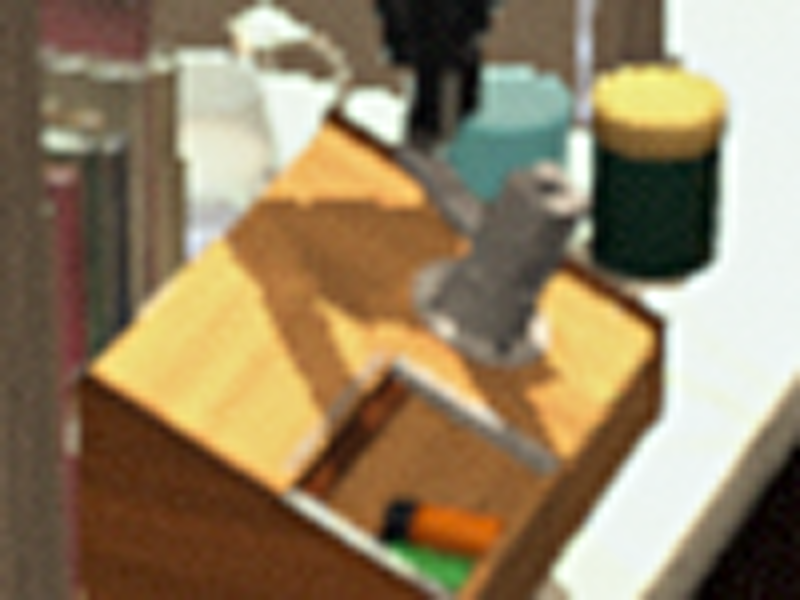

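Call:
send_rows(series=[{"x": 5,"y": 3,"z": 2,"spin": 0,"jaw": 10},{"x": 6,"y": 3,"z": 1,"spin": 0,"jaw": 10},{"x": 5,"y": 4,"z": 2,"spin": 0,"jaw": 10},{"x": 4,"y": 4,"z": 2,"spin": 0,"jaw": 10},{"x": 5,"y": 5,"z": 2,"spin": 0,"jaw": 10},{"x": 0,"y": 0,"z": 0,"spin": 0,"jaw": 10},{"x": 0,"y": 0,"z": 0,"spin": 0,"jaw": 10},{"x": 0,"y": 0,"z": 0,"spin": 0,"jaw": 10},{"x": 0,"y": 0,"z": 0,"spin": 0,"jaw": 10},{"x": 0,"y": 0,"z": 0,"spin": 0,"jaw": 10}])

```text
t: 34.5
position: [0.5273, -0.3849, 0.3172]
orientation: [0.714, -0.701, 0.004, 0.001]
force: [3.5, -7.8, 7.8]
opening: 0.0246
```

Run:
```python
from plan import *
from h import *
p,a=st()
print(knobtcp(-772))
look('s19',(290,150,100,75),8)
arc(-772,-4,10)
```

```text
t 34.5 pos [ 0.5273 -0.3849  0.3172] az -88.94 tilt 0.47 F [ 3.5 -7.8  7.8] T [-1.24 -0.58  0.03] op 0.0246 j [-0.74  0.18  1.62 -0.    1.33  0.81]
[ 0.52862622 -0.38267123  0.31657916]
{"x": 3, "y": 4, "z": 2, "spin": 0, "jaw": 10}, {"x": 3, "y": 4, "z": 2, "spin": 0, "jaw": 10}, {"x": 2, "y": 4, "z": 2, "spin": 0, "jaw": 10}, {"x": 2, "y": 4, "z": 2, "spin": 0, "jaw": 10}, {"x": 2, "y": 5, "z": 2, "spin": 0, "jaw": 10}, {"x": 2, "y": 4, "z": 2, "spin": 0, "jaw": 10}, {"x": 1, "y": 5, "z": 2, "spin": 0, "jaw": 10}, {"x": 0, "y": 5, "z": 2, "spin": 0, "jaw": 10}, {"x": 1, "y": 4, "z": 2, "spin": 0, "jaw": 10}, {"x": 0, "y": 5, "z": 3, "spin": 0, "jaw": 10}, 
end psi -812
```

View pics/s19z.png

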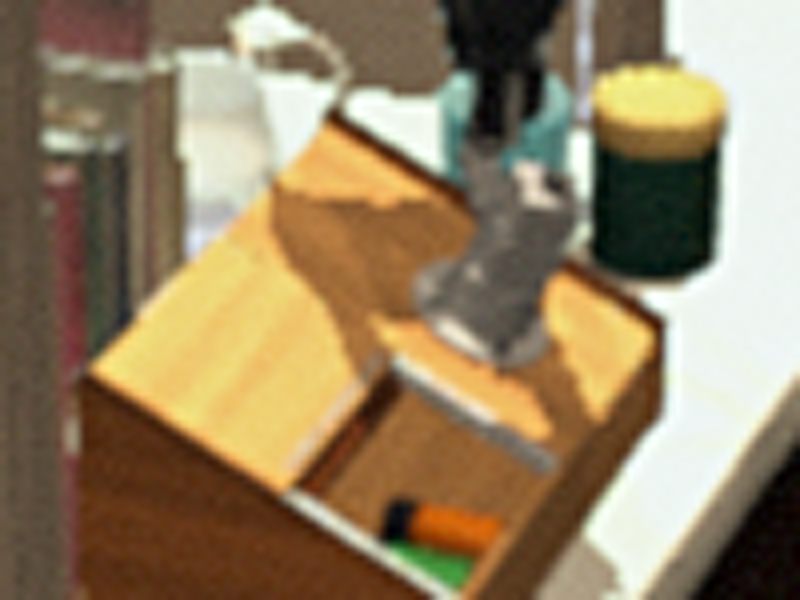

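Call:
send_rows(series=[{"x": 2,"y": 4,"z": 2,"spin": 0,"jaw": 10},{"x": 3,"y": 4,"z": 2,"spin": 0,"jaw": 10},{"x": 2,"y": 4,"z": 2,"spin": 0,"jaw": 10},{"x": 2,"y": 4,"z": 2,"spin": 0,"jaw": 10},{"x": 2,"y": 5,"z": 2,"spin": 0,"jaw": 10},{"x": 0,"y": 0,"z": 0,"spin": 0,"jaw": 10},{"x": 0,"y": 0,"z": 0,"spin": 0,"jaw": 10},{"x": 0,"y": 0,"z": 0,"spin": 0,"jaw": 10},{"x": 0,"y": 0,"z": 0,"spin": 0,"jaw": 10},{"x": 0,"y": 0,"z": 0,"spin": 0,"jaw": 10}])

```text
t: 35.8
position: [0.5058, -0.3967, 0.3067]
orientation: [0.714, -0.701, 0.003, 0.002]
force: [-0.6, -9.1, 6.7]
opening: 0.0249
```

Run:
```python
from plan import *
from h import *
p,a=st()
print(knobtcp(-792))
look('s20',(290,150,100,75),8)
```

```text
t 35.8 pos [ 0.5058 -0.3967  0.3067] az -88.95 tilt 0.42 F [-0.6 -9.1  6.7] T [-1.33 -0.03  0.08] op 0.0249 j [-0.78  0.17  1.66 -0.    1.31  0.77]
[ 0.50799924 -0.39526157  0.30685964]
```

View pics/s20z.png

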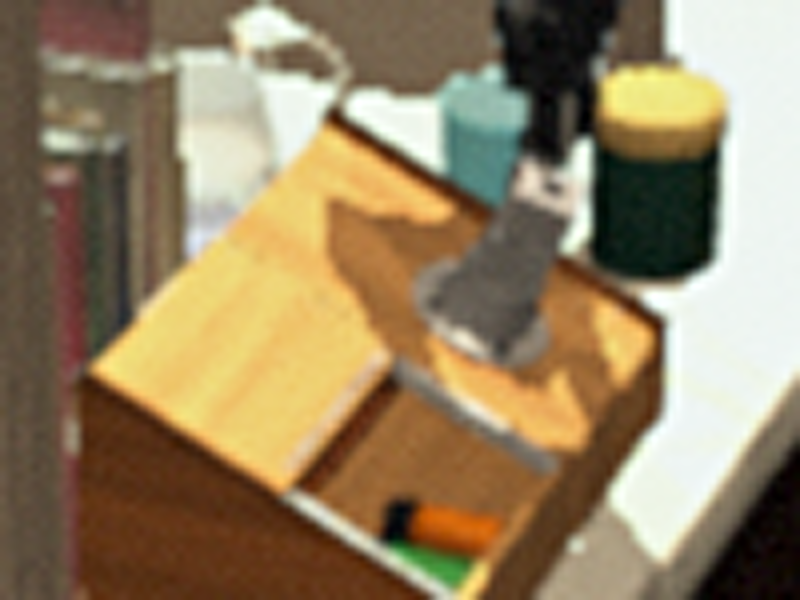

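Call:
send_rows(series=[{"x": 3,"y": 4,"z": 2,"spin": 0,"jaw": 10},{"x": 2,"y": 4,"z": 2,"spin": 0,"jaw": 10},{"x": 1,"y": 5,"z": 2,"spin": 0,"jaw": 10},{"x": 0,"y": 5,"z": 2,"spin": 0,"jaw": 10},{"x": 0,"y": 5,"z": 2,"spin": 0,"jaw": 10},{"x": 0,"y": 0,"z": 0,"spin": 0,"jaw": 10},{"x": 0,"y": 0,"z": 0,"spin": 0,"jaw": 10},{"x": 0,"y": 0,"z": 0,"spin": 0,"jaw": 10},{"x": 0,"y": 0,"z": 0,"spin": 0,"jaw": 10},{"x": 0,"y": 0,"z": 0,"spin": 0,"jaw": 10}])

```text
t: 37.1
position: [0.4835, -0.401, 0.2957]
orientation: [0.714, -0.7, 0.001, -0.001]
force: [1.1, -0.7, 7.2]
opening: 0.0249
```

Run:
```python
from plan import *
from h import *
p,a=st()
for s in(-800,-806,-812,-818): print(s,knobtcp(s))
look('s21',(290,150,100,75),8)
```

```text
t 37.1 pos [ 0.4835 -0.401   0.2957] az -88.9 tilt 0.11 F [ 1.1 -0.7  7.2] T [ 0.14 -0.52  0.1 ] op 0.0249 j [-0.81  0.15  1.7   0.    1.29  0.74]
-800 [ 0.49884339 -0.39795311  0.30256894]
-806 [ 0.49179932 -0.39903294  0.29927595]
-812 [ 0.484689   -0.39929408  0.29595874]
-818 [ 0.47759034 -0.39873367  0.29265365]
```

View pics/s21z.png

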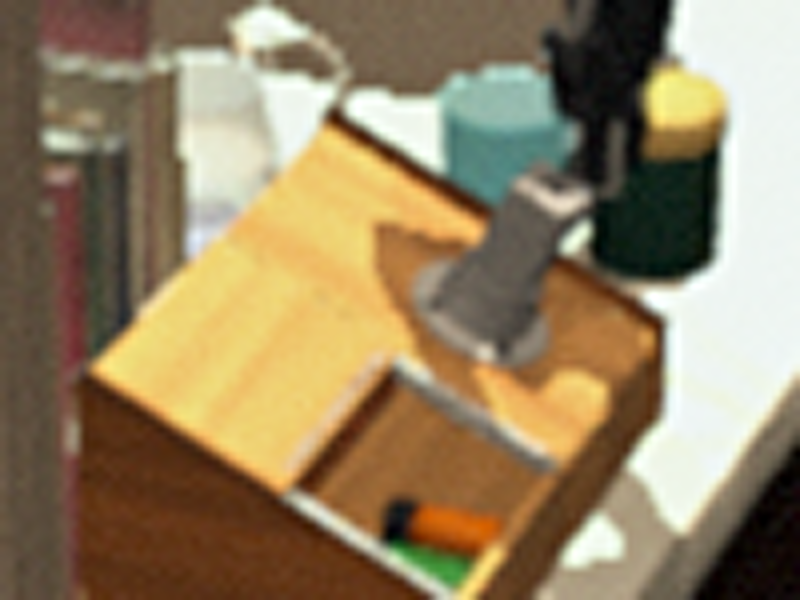

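Call:
send_rows(series=[{"x": -1,"y": 5,"z": 2,"spin": 0,"jaw": 10},{"x": -1,"y": 5,"z": 2,"spin": 0,"jaw": 10},{"x": -1,"y": 5,"z": 3,"spin": 0,"jaw": 10},{"x": 0,"y": 0,"z": 0,"spin": 0,"jaw": 10},{"x": 0,"y": 0,"z": 0,"spin": 0,"jaw": 10},{"x": 0,"y": 0,"z": 0,"spin": 0,"jaw": 10},{"x": 0,"y": 0,"z": 0,"spin": 0,"jaw": 10},{"x": 0,"y": 0,"z": 0,"spin": 0,"jaw": 10},{"x": 0,"y": 0,"z": 0,"spin": 0,"jaw": 10},{"x": 0,"y": 0,"z": 0,"spin": 0,"jaw": 10}])

```text
t: 38.4
position: [0.4707, -0.3987, 0.2911]
orientation: [0.714, -0.7, 0.006, -0.003]
force: [11.9, -2.4, 8.5]
opening: 0.0246
```

Run:
```python
from plan import *
from h import *
p,a=st()
for s in(-818,-824,-830): print(s,knobtcp(s))
look('s22',(290,150,100,75),8)
```

```text
t 38.4 pos [ 0.4707 -0.3987  0.2911] az -88.9 tilt 0.72 F [11.9 -2.4  8.5] T [-0.08 -2.12  0.07] op 0.0246 j [-0.82  0.12  1.73  0.01  1.27  0.73]
-818 [ 0.47759034 -0.39873367  0.29265365]
-824 [ 0.47058111 -0.39735787  0.28939688]
-830 [ 0.46373811 -0.39518173  0.28622413]
```

View pics/s22z.png

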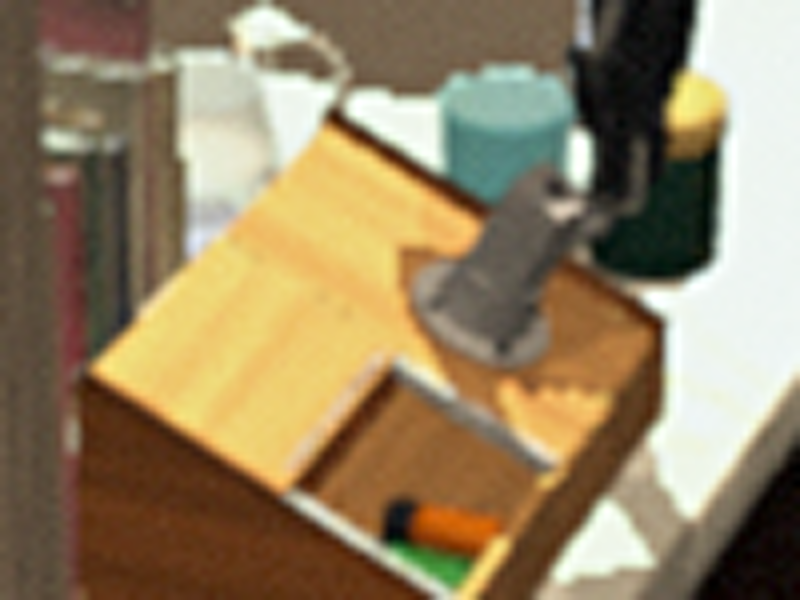

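Call:
send_rows(series=[{"x": -1,"y": 3,"z": 1,"spin": 0,"jaw": 10},{"x": -1,"y": 3,"z": 1,"spin": 0,"jaw": 10},{"x": 0,"y": 0,"z": 0,"spin": 0,"jaw": 10},{"x": 0,"y": 0,"z": 0,"spin": 0,"jaw": 10},{"x": 0,"y": 0,"z": 0,"spin": 0,"jaw": 10},{"x": 0,"y": 0,"z": 0,"spin": 0,"jaw": 10},{"x": 0,"y": 0,"z": 0,"spin": 0,"jaw": 10},{"x": 0,"y": 0,"z": 0,"spin": 0,"jaw": 10},{"x": 0,"y": 0,"z": 0,"spin": 0,"jaw": 10},{"x": 0,"y": 0,"z": 0,"spin": 0,"jaw": 10}], grip_force=40)

```text
t: 39.7
position: [0.4654, -0.3971, 0.2894]
orientation: [0.714, -0.7, 0.008, -0.003]
force: [15.9, -3.0, 7.0]
opening: 0.0244
```

Run:
```python
from plan import *
from h import *
p,a=st()
look('s23',(290,150,100,75),8)
```

```text
t 39.7 pos [ 0.4654 -0.3971  0.2894] az -88.92 tilt 0.94 F [15.9 -3.   7. ] T [-0.57 -2.81 -0.02] op 0.0244 j [-0.83  0.11  1.75  0.01  1.27  0.72]
```

Run:
```python
from h import *
ims=[cv2.imread(f'pics/{s}.png') for s in('s21','s22','s23')]
c=[cv2.resize(i[190:225,322:362],None,fx=6,fy=6,interpolation=cv2.INTER_CUBIC) for i in ims]
d=[cv2.resize(i[160:195,340:380],None,fx=6,fy=6,interpolation=cv2.INTER_CUBIC) for i in ims]
cv2.imwrite('pics/cmp.png',np.vstack([np.hstack(c),np.hstack(d)]))
```

```text
(no output)
```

View pics/cmp.png

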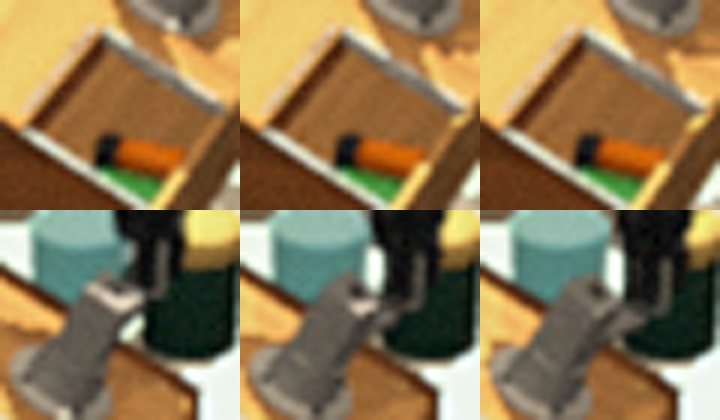

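Call:
send_rows(series=[{"x": -1,"y": 3,"z": 1,"spin": 0,"jaw": 10},{"x": -2,"y": 3,"z": 2,"spin": 0,"jaw": 10},{"x": 0,"y": 0,"z": 0,"spin": 0,"jaw": 10},{"x": 0,"y": 0,"z": 0,"spin": 0,"jaw": 10},{"x": 0,"y": 0,"z": 0,"spin": 0,"jaw": 10},{"x": 0,"y": 0,"z": 0,"spin": 0,"jaw": 10},{"x": 0,"y": 0,"z": 0,"spin": 0,"jaw": 10},{"x": 0,"y": 0,"z": 0,"spin": 0,"jaw": 10},{"x": 0,"y": 0,"z": 0,"spin": 0,"jaw": 10},{"x": 0,"y": 0,"z": 0,"spin": 0,"jaw": 10}])

```text
t: 41.0
position: [0.4594, -0.3945, 0.2868]
orientation: [0.714, -0.7, 0.008, -0.003]
force: [16.2, -4.2, 6.4]
opening: 0.0248
```

Run:
```python
from plan import *
from h import *
p,a=st()
look('s24',(290,150,100,75),8)
```

```text
t 41.0 pos [ 0.4594 -0.3945  0.2868] az -88.94 tilt 1.01 F [16.2 -4.2  6.4] T [-0.8  -2.91 -0.05] op 0.0248 j [-0.83  0.1   1.76  0.01  1.26  0.72]
```

View pics/s24z.png

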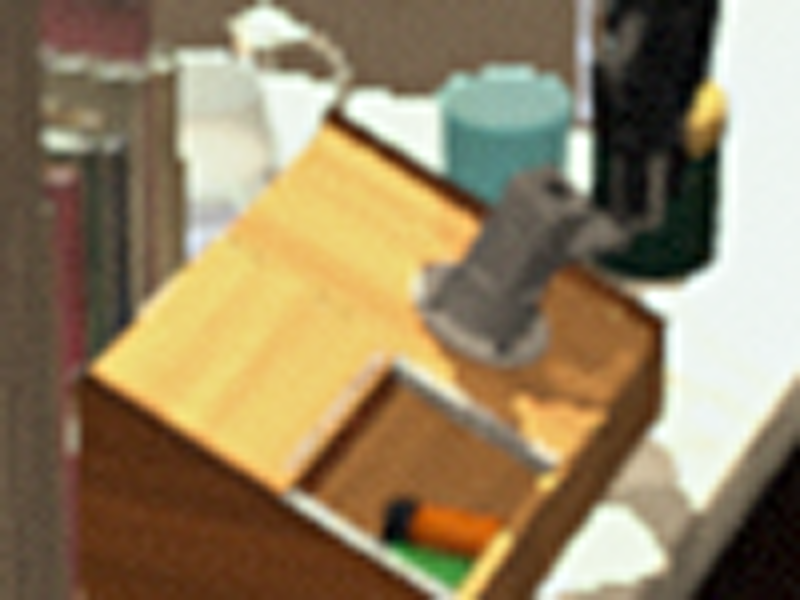

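Call:
send_rows(series=[{"x": 1,"y": -3,"z": -1,"spin": 0,"jaw": 10},{"x": 0,"y": 0,"z": 0,"spin": 0,"jaw": 45},{"x": 0,"y": 0,"z": 0,"spin": 0,"jaw": 70},{"x": 0,"y": 0,"z": 0,"spin": 0,"jaw": 70},{"x": 0,"y": 5,"z": -20,"spin": 0,"jaw": 70},{"x": 0,"y": 10,"z": -30,"spin": 0,"jaw": 70},{"x": 0,"y": 15,"z": -30,"spin": 0,"jaw": 70},{"x": 0,"y": 30,"z": -20,"spin": 0,"jaw": 70},{"x": 0,"y": 30,"z": 0,"spin": 0,"jaw": 70},{"x": 0,"y": 0,"z": 0,"spin": 0,"jaw": 70}])

```text
t: 42.3
position: [0.3679, -0.3962, 0.3854]
orientation: [0.713, -0.701, 0.001, 0.0]
force: [0.5, -1.0, 0.7]
opening: 0.0597
```

Run:
```python
from plan import *
from h import *
p,a=st()
look('s25',(290,150,100,75),8)
im,_=save('top','t25'); cv2.imwrite('pics/t25z.png',cv2.resize(im[195:265,345:445],None,fx=8,fy=8,interpolation=cv2.INTER_CUBIC)[...,::-1])
```

```text
t 42.3 pos [ 0.3679 -0.3962  0.3854] az -89.04 tilt 0.12 F [ 0.5 -1.   0.7] T [-0.03  0.06 -0.06] op 0.0597 j [-0.96 -0.14  1.83 -0.    1.45  0.59]
```

View pics/s25z.png

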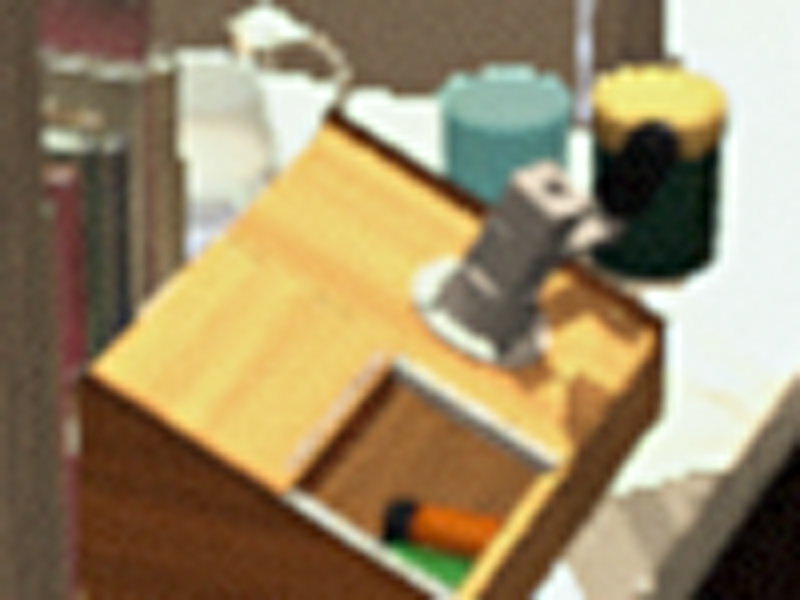

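View pics/t25z.png

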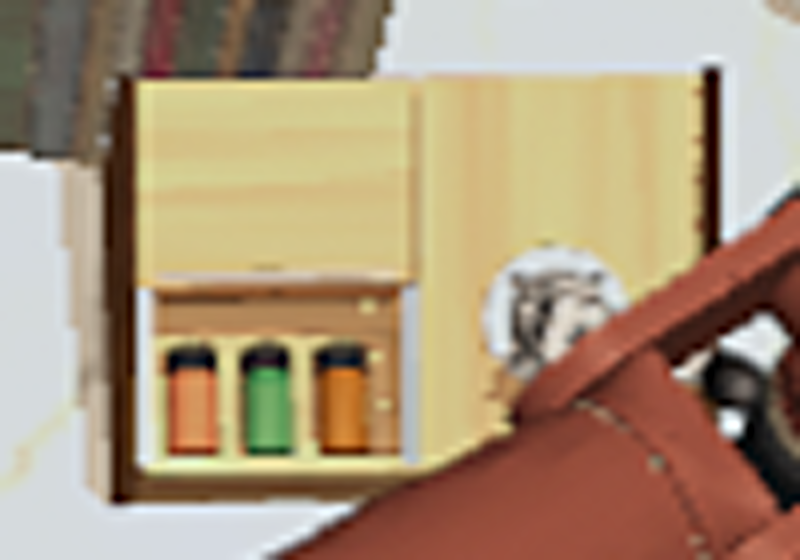

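Run:
```python
from plan import *
from h import *
im=cv2.imread('pics/s25.png'); u,v=np.meshgrid(np.arange(640),np.arange(480))
g=im.max(2)
C,X,Y,n=frame()
hp=proj('scene',C+.051*n)[0]
for ps in(-720-80,-812,-818,-824,-830,-836,-842):
    a=np.radians(ps); k=C+.038*n+.075*(np.cos(a)*X+np.sin(a)*Y); print(ps,proj('scene',k)[0]-hp, proj('scene',k)[0])
# other objects compare before/after
a=cv2.imread('pics/scene0.png').astype(int); b=im.astype(int); d=np.abs(a-b).max(2)
for nm,(x0,x1,y0,y1) in dict(pot=(185,230,350,410),mill=(215,250,310,375),cup=(245,280,305,340),tin=(363,384,155,185),glass=(345,362,155,170)).items(): print(nm,(d[y0:y1,x0:x1]>50).mean())
```

```text
-800 [ 2.42589681 -7.72417215] [360.71636387 165.26877669]
-812 [ 6.12140186 -5.56804271] [364.41186892 167.42490613]
-818 [ 7.85819695 -4.35068742] [366.14866401 168.64226143]
-824 [ 9.49739669 -3.05623923] [367.78786375 169.93670961]
-830 [11.02225845 -1.69749331] [369.31272551 171.29545554]
-836 [12.41697868 -0.2879205 ] [370.70744574 172.70502834]
-842 [13.66682714  1.15842244] [371.9572942  174.15137128]
pot 0.0
mill 0.0
cup 0.0
tin 0.08095238095238096
glass 0.0
```

Run:
```python
from plan import *
p,a=st()
plan(p,a,[((.484,-.324,.385),a,4),((.484,-.324,.335),a,3)])
```

```text
t 42.4 pos [ 0.3691 -0.3961  0.3846] az -88.95 tilt 0.07 F [-0.5 -0.2  0.2] T [-0.01 -0.02  0.01] op 0.0598 j [-0.96 -0.13  1.83  0.    1.45  0.59]
{"x":-18,"y":-29,"z":0,"spin":-0.0}, {"x":-18,"y":-29,"z":0,"spin":-0.0}, {"x":-18,"y":-29,"z":0,"spin":-0.0}, {"x":-18,"y":-29,"z":0,"spin":-0.0}, 
{"x":1,"y":0,"z":17,"spin":-0.0}, {"x":1,"y":0,"z":17,"spin":-0.0}, {"x":1,"y":0,"z":17,"spin":-0.0}, 
end [ 0.4838 -0.325   0.3336] -88.95
```

Call:
send_rows(series=[{"x": -18,"y": -29,"z": 0,"spin": 0,"jaw": 0},{"x": -18,"y": -29,"z": 0,"spin": 0,"jaw": 0},{"x": -18,"y": -29,"z": 0,"spin": 0,"jaw": 0},{"x": -18,"y": -29,"z": 0,"spin": 0,"jaw": 0},{"x": 0,"y": 0,"z": 17,"spin": 0,"jaw": 0},{"x": 0,"y": 0,"z": 17,"spin": 0,"jaw": 0},{"x": 0,"y": 0,"z": 12,"spin": 0,"jaw": 0},{"x": 0,"y": 0,"z": 0,"spin": 0,"jaw": 0},{"x": 0,"y": 0,"z": 0,"spin": 0,"jaw": 0},{"x": 0,"y": 0,"z": 0,"spin": 0,"jaw": 0}])

```text
t: 43.65
position: [0.4839, -0.3223, 0.3387]
orientation: [0.714, -0.701, 0.001, -0.0]
force: [0.6, 0.4, 0.4]
opening: 0.0001
```

Run:
```python
from plan import *
p,a=st()
```

```text
t 43.65 pos [ 0.4839 -0.3223  0.3387] az -88.94 tilt 0.1 F [0.6 0.4 0.4] T [ 0.01  0.03 -0.01] op 0.0001 j [-0.72 -0.    1.78  0.    1.36  0.84]
```

Call:
send_rows(series=[{"x": 0,"y": 0,"z": 3,"spin": 0,"jaw": 0},{"x": 0,"y": 0,"z": 3,"spin": 0,"jaw": 0},{"x": 0,"y": 0,"z": 2,"spin": 0,"jaw": 0},{"x": 0,"y": 0,"z": 0,"spin": 0,"jaw": 0},{"x": 0,"y": 0,"z": 0,"spin": 0,"jaw": 0},{"x": 0,"y": 0,"z": 0,"spin": 0,"jaw": 0},{"x": 0,"y": 0,"z": 0,"spin": 0,"jaw": 0},{"x": 0,"y": 0,"z": 0,"spin": 0,"jaw": 0},{"x": 0,"y": 0,"z": 0,"spin": 0,"jaw": 0},{"x": 0,"y": 0,"z": 0,"spin": 0,"jaw": 0}])

```text
t: 44.9
position: [0.4839, -0.322, 0.3298]
orientation: [0.714, -0.7, 0.0, -0.0]
force: [-0.8, 0.7, 2.3]
opening: -0.0001
```

Run:
```python
from plan import *
p,a=st()
```

```text
t 44.9 pos [ 0.4839 -0.322   0.3298] az -88.91 tilt 0.01 F [-0.8  0.7  2.3] T [ 0.13  0.14 -0.02] op -0.0001 j [-0.72  0.01  1.79  0.    1.35  0.84]
```

Call:
send_rows(series=[{"x": 0,"y": 0,"z": 2,"spin": 0,"jaw": 0},{"x": 0,"y": 0,"z": 1,"spin": 0,"jaw": 0},{"x": 0,"y": 0,"z": 1,"spin": 0,"jaw": 0},{"x": 0,"y": 0,"z": 0,"spin": 0,"jaw": 0},{"x": 0,"y": 0,"z": 0,"spin": 0,"jaw": 0},{"x": 0,"y": 0,"z": 0,"spin": 0,"jaw": 0},{"x": 0,"y": 0,"z": 0,"spin": 0,"jaw": 0},{"x": 0,"y": 0,"z": 0,"spin": 0,"jaw": 0},{"x": 0,"y": 0,"z": 0,"spin": 0,"jaw": 0},{"x": 0,"y": 0,"z": 0,"spin": 0,"jaw": 0}])

```text
t: 46.15
position: [0.4842, -0.3222, 0.3294]
orientation: [0.714, -0.7, 0.001, 0.0]
force: [-6.6, 5.1, 16.5]
opening: 0.0001
```

Run:
```python
from plan import *
p,a=st()
```

```text
t 46.15 pos [ 0.4842 -0.3222  0.3294] az -88.9 tilt 0.1 F [-6.6  5.1 16.5] T [0.83 0.97 0.02] op 0.0001 j [-0.72  0.01  1.79 -0.    1.34  0.84]
```

Call:
send_rows(series=[{"x": 0,"y": 0,"z": -25,"spin": 0,"jaw": 0},{"x": 0,"y": 0,"z": -27,"spin": 0,"jaw": 0},{"x": 27,"y": -5,"z": 0,"spin": 0,"jaw": 0},{"x": 27,"y": -6,"z": 0,"spin": 0,"jaw": 0},{"x": 25,"y": -7,"z": 0,"spin": 0,"jaw": 0},{"x": 0,"y": 0,"z": 0,"spin": 0,"jaw": 0},{"x": 0,"y": 0,"z": 25,"spin": 0,"jaw": 0},{"x": 0,"y": 0,"z": 25,"spin": 0,"jaw": 0},{"x": 0,"y": 0,"z": 25,"spin": 0,"jaw": 0},{"x": 0,"y": 0,"z": 3,"spin": 0,"jaw": 0}])

```text
t: 47.4
position: [0.5026, -0.3992, 0.2968]
orientation: [0.714, -0.7, -0.003, -0.0]
force: [-0.9, 0.3, 0.5]
opening: 0.0
```

Run:
```python
from plan import *
p,a=st(); print(knobtcp(-828,k=.038)-[0,0,.155])
```

```text
t 47.4 pos [ 0.5026 -0.3992  0.2968] az -88.89 tilt 0.31 F [-0.9  0.3  0.5] T [ 0.03 -0.03 -0.01] op 0.0 j [-0.79  0.18  1.66  0.    1.31  0.76]
[ 0.46768618 -0.39596524  0.12864498]
```

Call:
send_rows(series=[{"x": 0,"y": 4,"z": 0,"spin": 0,"jaw": 0},{"x": 0,"y": 3,"z": 0,"spin": 0,"jaw": 0},{"x": 0,"y": 2,"z": 0,"spin": 0,"jaw": 0},{"x": 0,"y": 2,"z": 0,"spin": 0,"jaw": 0},{"x": 0,"y": 2,"z": 0,"spin": 0,"jaw": 0},{"x": 0,"y": 2,"z": 0,"spin": 0,"jaw": 0},{"x": 0,"y": 0,"z": 0,"spin": 0,"jaw": 0},{"x": 0,"y": 0,"z": 0,"spin": 0,"jaw": 0},{"x": 0,"y": 0,"z": 0,"spin": 0,"jaw": 0},{"x": 0,"y": 0,"z": 0,"spin": 0,"jaw": 0}])

```text
t: 48.65
position: [0.4898, -0.4009, 0.301]
orientation: [0.714, -0.7, 0.003, -0.002]
force: [8.4, -1.1, -0.1]
opening: 0.0002
```

Run:
```python
from plan import *
p,a=st()
```

```text
t 48.65 pos [ 0.4898 -0.4009  0.301 ] az -88.9 tilt 0.4 F [ 8.4 -1.1 -0.1] T [-0.05 -1.44 -0.02] op 0.0002 j [-0.8   0.15  1.68  0.    1.3   0.75]
```

Call:
send_rows(series=[{"x": 0,"y": 2,"z": 0,"spin": 0,"jaw": 0},{"x": 0,"y": 2,"z": 0,"spin": 0,"jaw": 0},{"x": 0,"y": 0,"z": 0,"spin": 0,"jaw": 0},{"x": 0,"y": 0,"z": 0,"spin": 0,"jaw": 0},{"x": 0,"y": 0,"z": 0,"spin": 0,"jaw": 0},{"x": 0,"y": 0,"z": 0,"spin": 0,"jaw": 0},{"x": 0,"y": 0,"z": 0,"spin": 0,"jaw": 0},{"x": 0,"y": 0,"z": 0,"spin": 0,"jaw": 0},{"x": 0,"y": 0,"z": 0,"spin": 0,"jaw": 0},{"x": 0,"y": 0,"z": 0,"spin": 0,"jaw": 0}])

```text
t: 49.9
position: [0.4869, -0.4011, 0.3017]
orientation: [0.714, -0.7, 0.005, -0.003]
force: [13.7, -2.1, -2.2]
opening: 0.0001
```

Run:
```python
from plan import *
p,a=st()
```

```text
t 49.9 pos [ 0.4869 -0.4011  0.3017] az -88.9 tilt 0.7 F [13.7 -2.1 -2.2] T [-0.19 -2.4  -0.14] op 0.0001 j [-0.81  0.15  1.69  0.01  1.3   0.74]
```

Call:
send_rows(series=[{"x": 0,"y": -8,"z": 0,"spin": 0,"jaw": 0},{"x": 0,"y": -8,"z": 0,"spin": 0,"jaw": 0},{"x": 0,"y": 0,"z": -30,"spin": 0,"jaw": 0},{"x": 0,"y": 0,"z": -40,"spin": 0,"jaw": 0},{"x": 0,"y": 20,"z": -40,"spin": 0,"jaw": 0},{"x": 10,"y": 40,"z": 0,"spin": 0,"jaw": 0},{"x": 20,"y": 40,"z": 0,"spin": 0,"jaw": 0},{"x": 20,"y": 40,"z": 0,"spin": 0,"jaw": 0},{"x": 20,"y": 20,"z": 0,"spin": 0,"jaw": 0},{"x": 0,"y": 0,"z": 0,"spin": 0,"jaw": 0}])

```text
t: 51.15
position: [0.3403, -0.4747, 0.4093]
orientation: [0.713, -0.702, -0.001, 0.0]
force: [-0.8, 1.2, 0.1]
opening: 0.0001
```

Run:
```python
from plan import *
from h import *
p,a=st()
look('s26',(290,150,100,75),8)
im,_=save('top','t26'); cv2.imwrite('pics/t26z.png',cv2.resize(im[195:265,345:445],None,fx=8,fy=8,interpolation=cv2.INTER_CUBIC)[...,::-1])
```

```text
t 51.15 pos [ 0.3403 -0.4747  0.4093] az -89.1 tilt 0.08 F [-0.8  1.2  0.1] T [ 0.02 -0.06 -0.05] op 0.0001 j [-1.08 -0.05  1.7  -0.    1.48  0.48]
```

View pics/s26z.png

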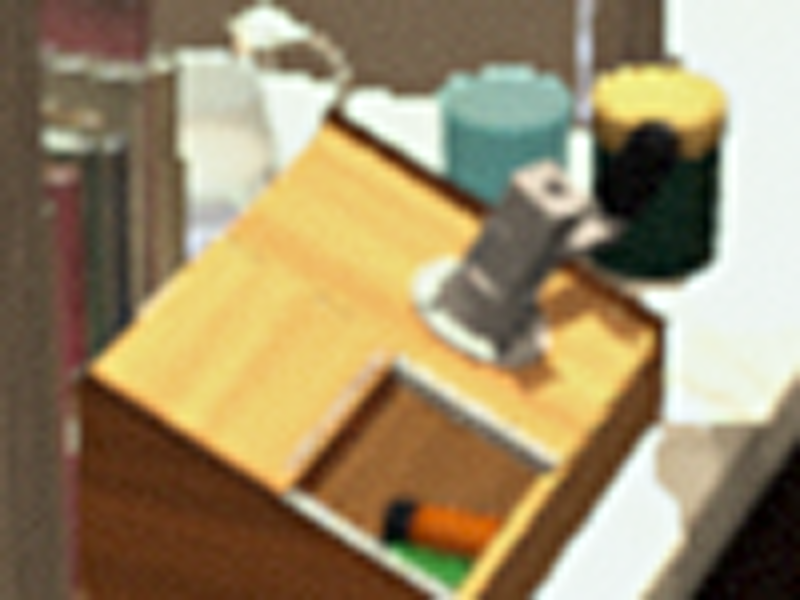

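View pics/t26z.png

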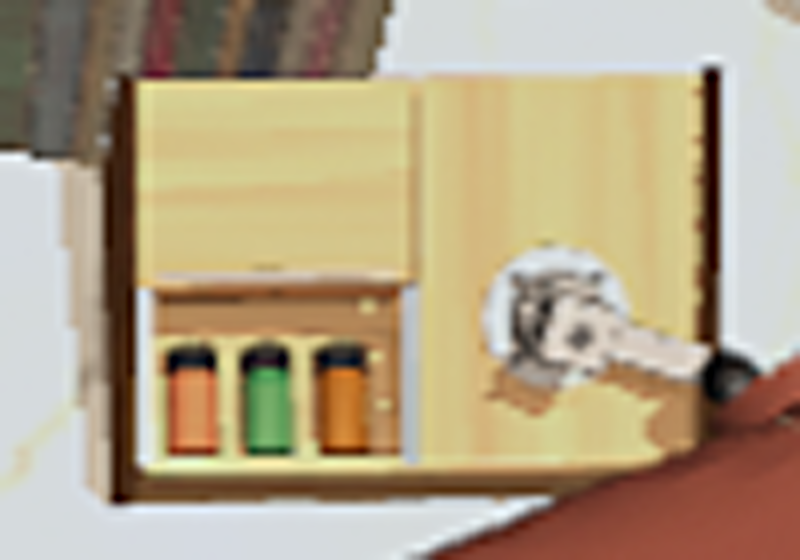

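The final views show the crank seated on the shaft with its knob at scene (371,171). The knob didn't move during the push test, the compartment is fully uncovered, and the tin and glass haven't moved. I'm handing the job in.

```bash
python3 -c "
from station import robot
print(robot.close_job())"
```

```text
the job is handed in; nothing more can be done
None
```

The crank is seated on the bin's shaft and the shutter is open against its stop. I handed the job in at about 51 s, with the robot clear of everything.

**How it went:** The moves can't tilt the tool, so I gripped the crank by its hub and pressed it lightly on the bin's hood until it leaned with the shaft. It then slid onto the shaft with no resistance until it reached the collar. I wound it clockwise by the knob, about 810° of crank travel including socket play.

**Last checks:**
- **Seating:** pressing the hub top with about 16 N moved it only 0.4 mm. The hub looked the same in the scene pictures after fitting and at the end.
- **Stop:** normal winding takes about 2 N. Near the end the force rose to 12–16 N, and the pads seemed to slip on the knob rather than turn it further. A separate push on the knob with closed fingers built up to about 14 N, and the crank's pose looked unchanged afterwards.
- **Shutter:** the final pictures show the compartment uncovered, with no slats visible.
- **Other items:** the pot, mill, cup and glass showed no change in the scene picture. The tin's patch differed by 8%, because the crank's knob now shows in front of it; the tin itself looks unmoved.

**Disagreements:**
- **Collar height:** the cameras put the collar face 3–8 mm lower than the bin's stated dimensions imply, so I judged seating by touch.
- **Shaft angle:** the two views disagreed on the angle of the square shaft. I started from a 15° guess based on the top view, and it fitted.
- **Shutter opening:** I did not measure it in millimetres. "Fully open" rests on the stop force, the turn count and the pictures.

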